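# Set out the finishing station

## Task

Set out the finishing station, left, right, front and back being as seen from the robot: in the green tray lay the blue-and-white marker front to back along the middle, lay the bundle of gold ties parallel to it in the middle of the left half, and to the right of the marker stand the dial timer in the middle of the right rear quarter and the red-handled date stamp upright in front of it, in the middle of the right front quarter. Stand the white measuring cup upright on the middle of the empty red plate of the scale beside the tray. Leave the heart-shaped cookie and the label roll where they are.

Things in the scene. Friction and masses are not known exactly. Their poses are not given: they have to be found in the camera images.
- tray: Shallow fixed green tray, 180 mm front to back (its x, away from the robot) by 210 mm (its y, to the left), turned at most 0.12 rad. Floor 3 mm thick, lip 5 mm wide, 8 mm high. Origin: centre of its underside, on the table (z = 0; left of y = 0.24 the table is 1.5 mm higher). In its x, y (mm): middle of left half 0, 50; right rear quarter 42.5, -50; right front quarter -42.5, -50.
- red_plate (a point): Centre of the top of the empty 124 mm square red plate of the white kitchen scale next to the tray, 37 mm above the table (another such scale, with a dish on it, stands far to the right: not meant). The scale (133 mm in its x by 206 mm in its y, fixed to the table) carries the plate on its left part and the keys on its right; turned at most 0.12 rad.
- marker_mid (a point): Centre of the lying felt marker, white with a blue cap, 135 mm long (along its y), about 17 mm thick, 8 mm above what it lies on.
- ties_mid (a point): Centre of the bundle of gold ties held by a red band, 96 mm long (along its y), 14 mm wide, grip it 12 mm wide and 12 mm high; 6 mm above what it lies on.
- timer_mid (a point): Centre of the round white dial timer, 38 mm high, half-way up (19 mm): body 66 mm in diameter up to 24 mm, above it a ribbed dial 54 mm in diameter (24 to 38 mm), which does not turn and can be gripped. z is up.
- stamp_mid (a point): Centre of the upright date stamp, half-way up its 70 mm (35 mm): black foot 26 mm (x) by 44 mm (y) up to 26 mm, above it a round red handle 26 mm in diameter (26 to 70 mm) to grip. z is up.
- cup_mid (a point): Centre of the small open measuring cup, whitish, 40 mm high, half-way up (20 mm): 55 mm in diameter at the rim, tapering to about 40 mm at the foot; can be gripped round the outside. z is up.
- cookie_mid (a point): Centre of a golden heart-shaped cookie lying flat, 51 by 57 mm, 8 mm thick, half-way up (4 mm). Not to be moved.
- label_roll_l_mid (a point): Centre of the white label roll lying flat, 70 mm in diameter with a short loose end, 28 mm high, half-way up (14 mm). Not to be moved. (Fixed to the table at the left, between x = 0.28 and 0.52 beyond y = 0.42, stands a bag sealer about 0.3 m high: keep the arm clear of it, also when leaving the start.)
There are look-alikes about, which are no part of the job. Leave any pink or purple look-alike of the part that bears timer_mid alone.

How it is judged:
At the end, for the whole second after the job is handed in: All at rest: on the tray floor, marker and ties within 20 mm lengthwise, 15 mm sideways and 0.25 rad of their places; timer and stamp upright (0.12 rad) within 15 mm each way of the middles of their quarters; measuring cup upright on the red plate within 15 mm of its centre (x of marker_mid in the frame of tray between -0.02 and 0.02 m and y of marker_mid in the frame of tray between -0.015 and 0.015 m and z of marker_mid in the frame of tray between 0.005 and 0.017 m and x of ties_mid in the frame of tray between -0.02 and 0.02 m and y of ties_mid in the frame of tray between 0.035 and 0.065 m and z of ties_mid in the frame of tray between 0.003 and 0.015 m and x of timer_mid in the frame of tray between 0.0275 and 0.0575 m and y of timer_mid in the frame of tray between -0.065 and -0.035 m and z of timer_mid in the frame of tray between 0.016 and 0.028 m and x of stamp_mid in the frame of tray between -0.0575 and -0.0275 m and y of stamp_mid in the frame of tray between -0.065 and -0.035 m and z of stamp_mid in the frame of tray between 0.032 and 0.044 m and angle between the y axis of each of marker_mid, ties_mid and the x axis of tray, either way round below 0.25 rad and horizontal distance between cup_mid and red_plate below 0.015 m and height (world z) of cup_mid between 0.051 and 0.063 m and angle between each of timer_mid, stamp_mid, cup_mid's own z axis and vertical below 0.12 rad and linear speed of each of marker, ties, timer, stamp, cup below 0.02 m/s); the robot touches nothing.
It fails at once if the heart cookie or the label roll is moved by more than 20 mm (distance of any of cookie_mid, label_roll_l_mid from where it was at the start of the episode above 0.02 m).
It also fails if it takes over 136 s, if anything falls off the work surface, if the arm or the gripper's body presses on something with over 40 N, if the wrist force passes 120 N, or if a joint passes its speed limit or range.

## Robot

A 7-joint arm with a two-finger parallel gripper is mounted at the origin on a cart in front of the work surface, level with it; the furniture and walls round the work are solid. World frame = base frame: x ahead of the robot, y to its left, z up, the work surface at z = 0. Lengths are in m, angles in rad, forces in N, time in s.
With the tool pointing down it reaches from about 0.4 to 0.85 m from the base axis. Payload 4.5 kg.
Tool frame: the origin (TCP) lies at the very end of the fingers, on their centre line; the grasp point (between the pads) lies 19 mm behind it; z points along the fingers, x is the direction in which the jaws open and shut, and the axes are right-handed (so a half turn about z gives the same grasp; the last joint's range is limited). The gripper opens to 85 mm and grips with 20 to 120 N. Pads are 22 mm wide; open, the fingers measure 114 mm over their backs; the gripper's body (76 mm by 85 mm) begins 54 mm behind the grasp point. The pads swing forward as they close: fully open they stand 13 mm farther back than shut.
Start: joints at [1.355, 0.689, -0.195, 1.565, 0.157, 0.902, -0.215], TCP at [0.155, -0.606, 0.231] pointing down, gripper open.
Joint ranges: [-3.01, 3.01], [-0.46, 2.08], [-1.47, 1.51], [0.13, 2.56], [-1, 4.14], [0.04, 2.09], [-2.66, 2.66]. Speed limits (rad/s): [2.57, 2.57, 3.14, 3.14, 3.14, 3.14, 3.14].

## Interface

Orientations are given as [roll, pitch, yaw] about the fixed x, y, z axes, in that order (R = Rz(yaw) Ry(pitch) Rx(roll)).
In Python, from plant import monitor, grab_frame, ctrl gives the robot as it stands.
- The arm moves only by the tool play_rows, never from a script. Its argument "motion" is a list of rows, each an object of numbers: "x", "y", "z": the shift along the world's x, y, z in mm; "wx", "wy", "wz": the turn, a rotation vector about the world's x, y, z in rad. A call has 1 to 12 rows; each row shifts and turns the pose as measured when the row begins; what a row does not reach is not made up. A row lasts 1/10 s, in which the tool goes at most 50 mm and 8.59 degrees, less where a joint would pass 70% of its speed; a pose out of reach is approached as far as the arm can. A call with a gripper value outside its range is refused whole. "gripper" is the gripper command: -1 is shut, 1 is fully open, values between are in proportion, set as the call begins (left out, the last holds). The fingers move at their own pace and stop on an object; "squeeze" is the grip in N (left out, the last holds). Time passes only in rows, so rows that do not move let the fingers close. It gives the time, the measured TCP pose, the force and the opening at its end, in the units of the state.
- monitor.get_state(): the state, without advancing time (a new reading comes with each control period).
- grab_frame(name): name is "scene" or "top" or "wrist"; returns a dict with "color" (400x640x3 uint8, red, green, blue), "depth" (400x640 float32, m along the optical axis (not along the pixel's ray), 0 where there is no reading), "intrinsics" (3x3 intrinsics, pixels), "xyz" and "rotation" of the camera in the world. Camera axes: x right, y down, z forward; pixel columns grow to the right and rows downward; lengths in m; the calibration is good to about 2 mm. The wrist camera is an equidistant fisheye: a pixel r from the principal point sees the ray r / f radians off the axis. A picture is of the moment at which its call begins.
- ctrl.hand_in(): hands the job in, once; it reports no verdict.
The state is a dict: "time": time; "joint_positions": joint angles; "joint_vel": joint speeds; "joint_efforts": joint torques, N m; "tcp_pos": TCP position; "tool_rot": TCP orientation; "ft_force": force on the tool from outside, world axes, zero at the start; "ft_torque": the same for the moment, N m; "grip_width": finger opening in m.
Only numpy, scipy, OpenCV 4.12 (cv2) and the standard library are available. Lean on these libraries where they do the work, as an engineer would, in place of code of your own. Each camera call takes 0.05 s, during which the arm holds its last target.

## Working session

There is one attempt and no reset: what is moved stays moved. The work goes in short steps, Python scripts to look and compute and a tool call to move; the robot and the scene stay as the last step left them, time stands still between calls to the robot, and variables do not carry over. Pictures are saved under pics/ and viewed, and the job is handed in when it is done.

Besides the shell and the picture viewer there is one more tool, called after "Request:" in YAML: its name, and indented under it one key for each argument. play_rows: Moves the arm, as the interface text tells. Its arguments: {"type":"object","properties":{"motion":{"type":"array","items":{"type":"object","properties":{"x":{"type":"number"},"y":{"type":"number"},"z":{"type":"number"},"wx":{"type":"number"},"wy":{"type":"number"},"wz":{"type":"number"}}}},"gripper":{"type":"number"},"squeeze":{"type":"number"}},"required":["motion"]}

```bash
mkdir -p pics; ls
python3 - <<'E'
from plant import monitor, grab_frame, ctrl
import cv2
print(monitor.get_state())
for n in ["scene","top","wrist"]:
    f=grab_frame(n); cv2.imwrite(f"pics/{n}0.png",f["color"][:,:,::-1]); print(n,f["intrinsics"].tolist(),f["xyz"],f["rotation"])
E
```

```text
pics
{'time': 0.0, 'joint_positions': array([ 1.35478594,  0.68998895, -0.19451748,  1.56636506,  0.15729777,
        0.90244285, -0.21507067]), 'joint_vel': array([-0.00079962, -0.00058688,  0.00175195,  0.00154876,  0.00047859,
        0.00209726,  0.00072724]), 'joint_efforts': array([-2.88826741e-04, -5.39615750e+01, -1.26624160e+00, -1.58549309e+01,
        9.23176965e-03,  9.49225476e-03, -1.87975826e-05]), 'tcp_pos': array([ 0.1543101 , -0.60498832,  0.23047541]), 'tool_rot': array([ 3.14147243e+00,  1.80885868e-03, -1.32086841e+00]), 'ft_force': array([ 0.81628657, -0.09695719, -0.32364465]), 'ft_torque': array([-0.00913847, -0.01438023,  0.02827549]), 'grip_width': 0.08578251550840142}
scene [[458.6642142447916, 0.0, 311.728941267237], [0.0, 458.6642142447916, 200.95928637166296], [0.0, 0.0, 1.0]] [-0.16328155  0.90792883  0.67603094] [-2.07725374  0.00389559 -2.54908281]
top [[480.869667600881, 0.0, 316.0327080948414], [0.0, 480.869667600881, 199.0987709720935], [0.0, 0.0, 1.0]] [0.25468149 0.00605836 1.48683829] [-2.97913081 -0.00876856 -1.5820706 ]
wrist [[309.70691628693146, 0.0, 315.92427623212967], [0.0, 309.70691628693146, 197.5645071034124], [0.0, 0.0, 1.0]] [ 0.21823835 -0.58956643  0.37325073] [ 2.87226188  0.00322851 -1.32135375]
```

View pics/top0.png

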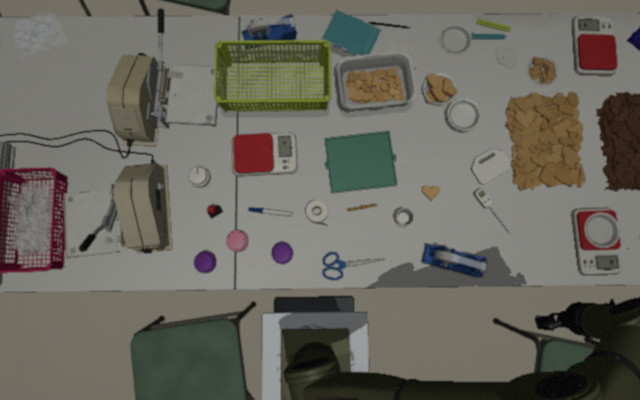

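View pics/scene0.png

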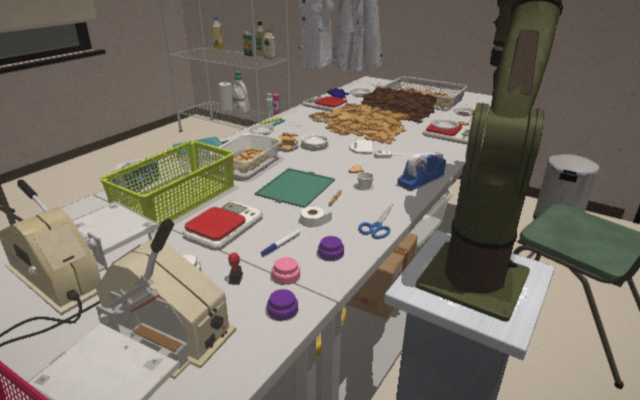

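View pics/wrist0.png

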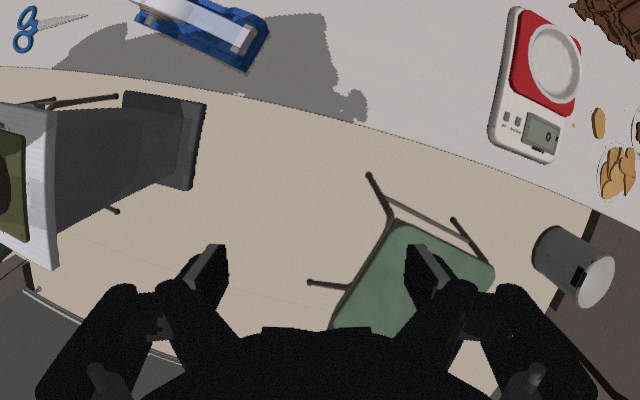

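```bash
cat > h.py <<'E'
import numpy as np, cv2
from scipy.spatial.transform import Rotation as R
from plant import monitor, grab_frame, ctrl
def ray(f,u,v,fish=False):
    K=f["intrinsics"]; a=(u-K[0,2])/K[0,0]; b=(v-K[1,2])/K[1,1]
    if fish:
        r=np.hypot(a,b); s=np.sin(r)/r if r>1e-9 else 1; d=np.array([a*s,b*s,np.cos(r)])
    else: d=np.array([a,b,1.])
    return R.from_euler("xyz",f["rotation"]).as_matrix()@d
def pt(f,u,v,z,fish=False):
    d=ray(f,u,v,fish); c=np.array(f["xyz"]); return c+d*(z-c[2])/d[2]
def proj(f,p):
    q=R.from_euler("xyz",f["rotation"]).as_matrix().T@(np.array(p)-f["xyz"]); K=f["intrinsics"]
    return K[0,0]*q[0]/q[2]+K[0,2],K[1,1]*q[1]/q[2]+K[1,2]
def crop(f,x0,y0,w,h,s,name): 
    cv2.imwrite("pics/"+name,cv2.resize(f["color"][y0:y0+h,x0:x0+w,::-1],None,fx=s,fy=s,interpolation=cv2.INTER_CUBIC))
def near(f,u,v,z=0.,r=2):
    p=pt(f,u,v,z); return np.round(p,4)
E
python3 - <<'E'
from h import *
f=grab_frame("top"); crop(f,180,120,270,150,2.9,"top1.png")
g=grab_frame("scene"); crop(g,150,130,270,180,2.9,"scene1.png")
for n,u,v,z in [("timer",199,177,.038),("stamp",214,210,.07),("marker",270,211,.008),("roll",316,210,.028),("ties",361,208,.006),("cup",403,216,.04),("cookie",431,192,.008),("plate",253,154,.037)]:
    print(n,near(f,u,v,z), 'depth pt', end=' ')
    d=f["depth"][v,u]; q=ray(f,u,v); K=f["intrinsics"]; print(np.round(f["xyz"]+q*d,3))
np.savez("top0.npz",**f)
E
```

```text
timer [0.5643 0.3492 0.038 ] depth pt [0.564 0.349 0.037]
stamp [0.4569 0.2943 0.07  ] depth pt [0.458 0.295 0.065]
marker [0.4609 0.1335 0.008 ] depth pt [0.46  0.133 0.014]
roll [ 0.4598 -0.0089  0.028 ] depth pt [ 0.464 -0.009 -0.002]
ties [ 0.4678 -0.1494  0.006 ] depth pt [ 0.467 -0.149  0.013]
cup [ 0.4371 -0.2728  0.04  ] depth pt [ 0.443 -0.282 -0.006]
cookie [ 0.5159 -0.3698  0.008 ] depth pt [ 0.515 -0.369  0.011]
plate [0.6357 0.1844 0.037 ] depth pt [0.637 0.185 0.033]
```

View pics/top1.png

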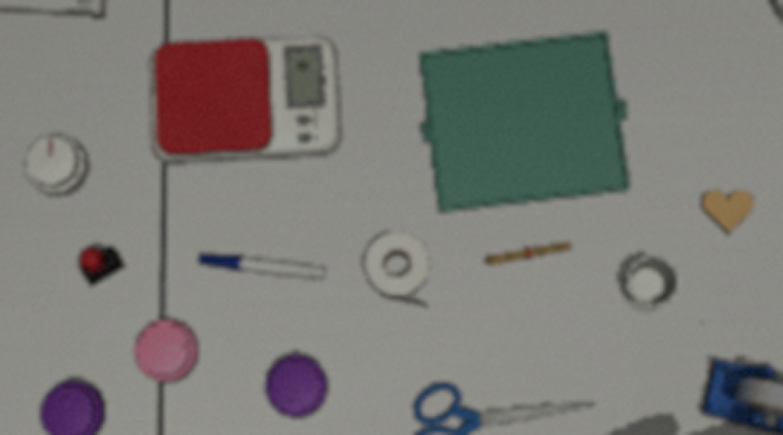

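View pics/scene1.png

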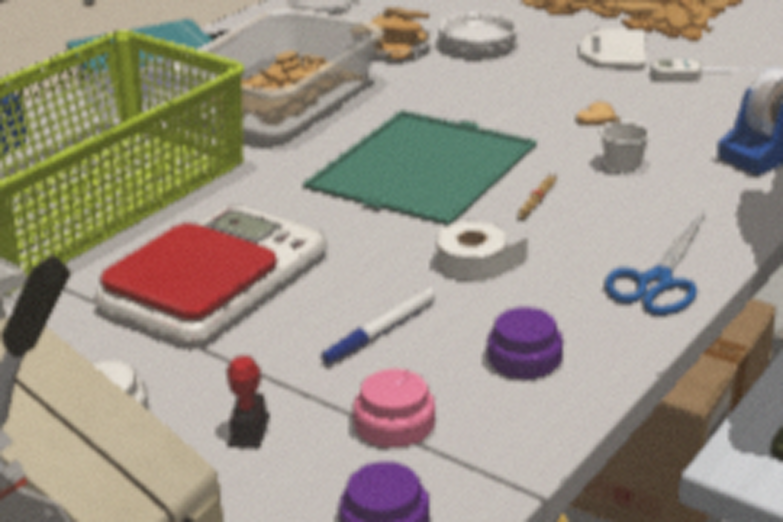

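Run:
```python
from h import *
f=dict(np.load("top0.npz")); im=f["color"]; hsv=cv2.cvtColor(im,cv2.COLOR_RGB2HSV)
def comp(mask,box):
    m=np.zeros_like(mask); x0,y0,x1,y1=box; m[y0:y1,x0:x1]=mask[y0:y1,x0:x1]; return m
def mp(m,z):
    v,u=np.nonzero(m); return np.array([pt(f,a,b,z)[:2] for a,b in zip(u,v)])
# tray
m=comp(cv2.inRange(hsv,(65,80,40),(95,255,255)),(315,120,410,200))
c=max(cv2.findContours(m,0,2)[0],key=cv2.contourArea)
P=np.array([pt(f,a,b,.008)[:2] for a,b in c[:,0]]).astype(np.float32)
(cx,cy),wh,an=cv2.minAreaRect(P*1000);print("tray",cx,cy,wh,an)
r=R.from_euler("z",0)
m2=cv2.morphologyEx(m,cv2.MORPH_OPEN,np.ones((15,15)))
c=max(cv2.findContours(m2,0,2)[0],key=cv2.contourArea)
P=np.array([pt(f,a,b,.008)[:2] for a,b in c[:,0]]).astype(np.float32)
print("tray open",cv2.minAreaRect(P*1000), mp(m2,.006).mean(0))
# plate
m=comp(cv2.inRange(hsv,(0,120,80),(8,255,255))|cv2.inRange(hsv,(172,120,80),(180,255,255)),(228,130,280,180))
c=max(cv2.findContours(m,0,2)[0],key=cv2.contourArea)
P=np.array([pt(f,a,b,.037)[:2] for a,b in c[:,0]]).astype(np.float32)
print("plate",cv2.minAreaRect(P*1000),mp(m,.037).mean(0))
# ties
m=comp(((hsv[...,1]>80)&(hsv[...,0]<30)).astype(np.uint8)*255,(340,198,385,218))
P=mp(m,.008).astype(np.float32); print("ties",len(P),P.mean(0),cv2.minAreaRect(P*1000))
# marker blue cap + ends
s=lambda X,Y,z:pt(f,X/2.9+180-.33,Y/2.9+120-.33,z)
a,b=s(199,258,.008),s(326,271,.008); print("marker",a,b,(a+b)/2,np.linalg.norm(a-b),np.arctan2(*(a-b)[1::-1]))
# red knob
m=comp(cv2.inRange(hsv,(0,120,40),(8,255,255))|cv2.inRange(hsv,(172,120,40),(180,255,255)),(200,198,225,220)); print("stamp",len(mp(m,.055)),mp(m,.065).mean(0))
crop(f,185,160,50,60,10,"st.png"); crop(f,380,200,50,40,12,"cup.png")
```

```text
tray 617.1072387695312 -150.66067504882812 (170.87442016601562, 217.1470489501953) 6.175212860107422
tray open ((618.6156005859375, -150.18353271484375), (171.6278533935547, 204.8694610595703), 2.5326967239379883) [ 0.61813465 -0.15147385]
plate ((639.4392700195312, 184.3497772216797), (120.7719497680664, 117.85063171386719), 0.9323360919952393) [0.63924395 0.18474943]
ties 53 [ 0.47069606 -0.1498438 ] ((470.6769714355469, -151.12481689453125), (6.698996067047119, 85.77850341796875), 8.959110260009766)
marker [0.4690069  0.20086643 0.008     ] [0.45360873 0.06510371 0.008     ] [0.46130781 0.13298507 0.008     ] 0.13663316250978133 1.4578592447902257
stamp 55 [0.45904783 0.30231006]
```

View pics/st.png

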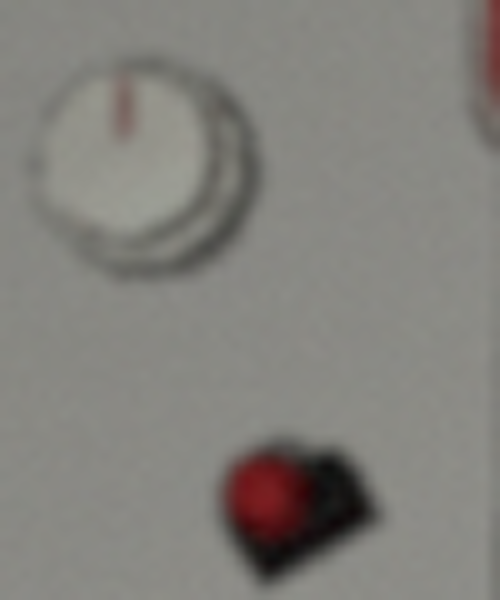

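View pics/cup.png

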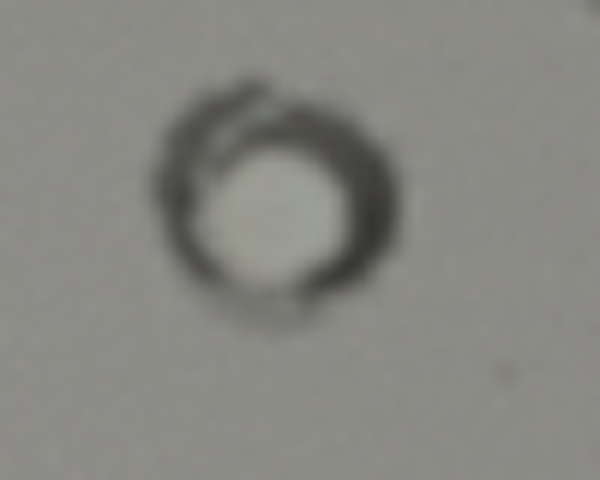

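Run:
```python
from h import *
f=dict(np.load("top0.npz"))
s=lambda X,Y,z:pt(f,X/2.9+180-.33,Y/2.9+120-.33,z)
c=[s(*q,.006) for q in [(420,54),(606,33),(628,187),(440,211)]]
c=np.array(c)[:,:2]; print(c, c.mean(0)); e=[c[(i+1)%4]-c[i] for i in range(4)]
print([ (np.linalg.norm(x), np.arctan2(x[1],x[0])) for x in e])
print("cup",pt(f,403,217,.04)); 
print("timer dial",pt(f,197.2-.05,175.2-.05,.0395),"body",pt(f,199.8,177.2,.0255))
crop(f,315,120,100,80,8,"tr.png")
```

```text
[[ 0.69336808 -0.03885632]
 [ 0.71555842 -0.24441918]
 [ 0.5423443  -0.26210002]
 [ 0.51792123 -0.05796199]] [ 0.61729801 -0.15083438]
[(np.float64(0.20675710579442266), np.float64(-1.4632635653017703)), (np.float64(0.17411417273153768), np.float64(-3.039869880128827)), (np.float64(0.20559383164408568), np.float64(1.689870307032848)), (np.float64(0.17648406223084198), np.float64(0.10846979214256634))]
cup [ 0.43402247 -0.27266043  0.04      ]
timer dial [0.56980971 0.3546326  0.0395    ] body [0.56629449 0.34963227 0.0255    ]
```

View pics/tr.png

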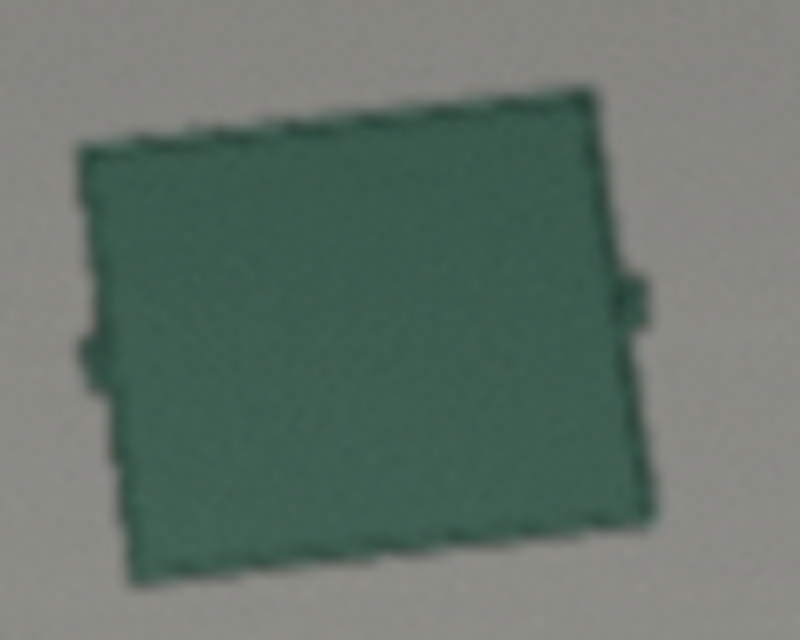

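Request:
play_rows:
  motion:
    - {"z": 20, "x": 20, "y": 20}
    - {"x": 30, "y": 40}
    - {"x": 30, "y": 40}
    - {"x": 30, "y": 40}
    - {"x": 30, "y": 40}
    - {"x": 30, "y": 40}
    - {"x": 30, "y": 35}
    - {"x": 30, "y": 35}
    - {"x": 20, "y": 20}
  gripper: 1

```text
$.motion[0]: bad value
```

Request:
play_rows:
  motion:
    - {"x": 20, "y": 20, "z": 20, "wx": 0, "wy": 0, "wz": 0}
  gripper: 1
  squeeze: 40

```text
time: 0.35
tcp_pos: [0.1695, -0.5861, 0.2483]
tool_rot: [3.137, 0.005, -1.328]
ft_force: [-0.4, -0.0, 0.2]
grip_width: 0.0854
```

Request:
play_rows:
  motion:
    - {"x": 30, "y": 35, "z": 0, "wx": 0, "wy": 0, "wz": 0}
    - {"x": 30, "y": 35, "z": 0, "wx": 0, "wy": 0, "wz": 0}
    - {"x": 30, "y": 35, "z": 0, "wx": 0, "wy": 0, "wz": 0}
    - {"x": 30, "y": 35, "z": 0, "wx": 0, "wy": 0, "wz": 0}
    - {"x": 30, "y": 35, "z": 0, "wx": 0, "wy": 0, "wz": 0}
    - {"x": 30, "y": 35, "z": 0, "wx": 0, "wy": 0, "wz": 0}
    - {"x": 30, "y": 35, "z": 0, "wx": 0, "wy": 0, "wz": 0}
    - {"x": 30, "y": 35, "z": 0, "wx": 0, "wy": 0, "wz": 0}
    - {"x": 0, "y": 0, "z": 0, "wx": 0, "wy": 0, "wz": 0}

```text
time: 1.25
tcp_pos: [0.4199, -0.2932, 0.2512]
tool_rot: [-3.14, -0.001, -1.327]
ft_force: [0.7, 0.2, 0.6]
grip_width: 0.0855
```

Run:
```python
from h import *
f=grab_frame("wrist"); cv2.imwrite("pics/w1.png",f["color"][:,:,::-1]); np.savez("w1.npz",**f); print(f["xyz"],f["rotation"])
```

```text
[ 0.48350501 -0.27772939  0.39405271] [ 2.87422608e+00  9.01916817e-05 -1.32692627e+00]
```

View pics/w1.png

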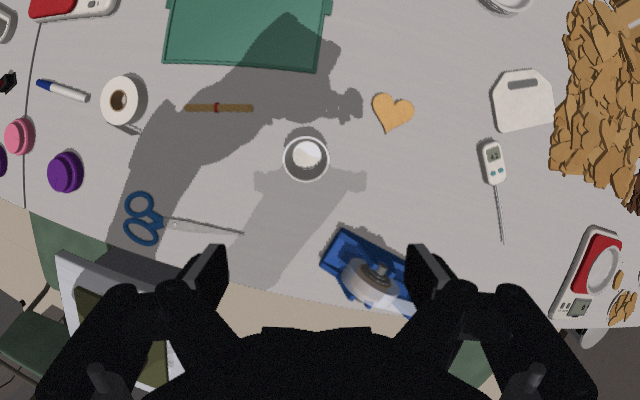

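Run:
```python
from h import *
w=dict(np.load("w1.npz"))
print("cup rim",pt(w,306,159,.04,True))
hsv=cv2.cvtColor(w["color"],cv2.COLOR_RGB2HSV)
m=((hsv[...,1]>90)&(hsv[...,0]<30)).astype(np.uint8); mm=np.zeros_like(m); mm[95:118,175:262]=m[95:118,175:262]
P=np.array([pt(w,u,v,.008,True)[:2] for v,u in zip(*np.nonzero(mm))],np.float32)
print("ties",len(P),P.mean(0),cv2.minAreaRect(P*1000))
print("tray front corners",pt(w,163,64,.008,True),pt(w,315,72,.008,True))
f=dict(np.load("top0.npz")); d=f["depth"]
for (u,v) in [(430,250),(440,253),(455,258),(470,262),(484,262)]:
    print(np.round(f["xyz"]+ray(f,u,v)*d[v,u],3))
```

```text
cup rim [ 0.43133513 -0.27889252  0.04      ]
ties 449 [ 0.46634498 -0.15412156] ((466.2986755371094, -152.16629028320312), (10.316043853759766, 92.93089294433594), 10.624067306518555)
tray front corners [ 0.51065757 -0.06108499  0.008     ] [ 0.53527769 -0.26364522  0.008     ]
[0.255 0.006 1.487]
[ 0.322 -0.366  0.089]
[ 0.307 -0.407  0.098]
[ 0.295 -0.452  0.088]
[ 0.295 -0.501  0.065]
```

Request:
play_rows:
  motion:
    - {"x": 13, "y": 17, "z": -40, "wx": 0, "wy": 0, "wz": 0}
    - {"x": 0, "y": 0, "z": -45, "wx": 0, "wy": 0, "wz": 0}
    - {"x": 0, "y": 0, "z": -45, "wx": 0, "wy": 0, "wz": 0}
    - {"x": 0, "y": 0, "z": -40, "wx": 0, "wy": 0, "wz": 0}
    - {"x": 0, "y": 0, "z": 0, "wx": 0, "wy": 0, "wz": 0}
  squeeze: 25

```text
time: 1.8
tcp_pos: [0.4296, -0.2862, 0.0782]
tool_rot: [-3.139, -0.013, -1.338]
ft_force: [-0.1, 0.7, 0.9]
grip_width: 0.0853
```

Run:
```python
from h import *
f=grab_frame("wrist"); cv2.imwrite("pics/w2.png",f["color"][:,:,::-1]); print(f["xyz"],f["rotation"])
print(pt(f,313,215,.04,True))
```

```text
[ 0.49286744 -0.26990418  0.2210562 ] [ 2.87504301 -0.01130613 -1.33848773]
[ 0.43398098 -0.28408762  0.04      ]
```

View pics/w2.png

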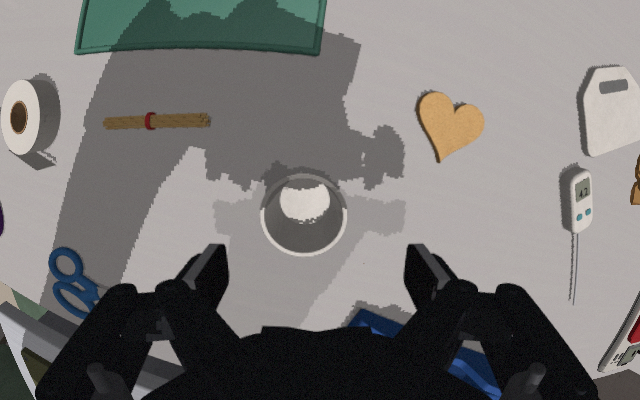

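Run:
```python
from h import *
f=grab_frame("wrist")
print(pt(f,304,215,.04,True),monitor.get_state()["tcp_pos"],monitor.get_state()["tool_rot"])
for c in [(261,215),(347,215),(304,175),(304,256)]: print(pt(f,*c,.04,True))
```

```text
[ 0.4333333  -0.27990643  0.04      ] [ 0.43240679 -0.28774925  0.0824277 ] [-3.13271511 -0.01828919 -1.33871191]
[ 0.42711751 -0.25350685  0.04      ]
[ 0.43936299 -0.30616135  0.04      ]
[ 0.45808275 -0.27432509  0.04      ]
[ 0.40562279 -0.28606273  0.04      ]
```

```bash
cat >> h.py <<'E'
def go(x,y,z,yaw):
    s=monitor.get_state(); r=R.from_euler("xyz",s["tool_rot"]); t=R.from_euler("xyz",[np.pi,0,yaw])
    print("t",s["time"],"tcp",np.round(s["tcp_pos"],4),np.round(s["tool_rot"],3),"w",round(float(s["grip_width"]),4),"j7",np.round(s["joint_positions"],2))
    print("d mm",np.round((np.array([x,y,z])-s["tcp_pos"])*1000,1),"rotvec",np.round((t*r.inv()).as_rotvec(),3))
E
python3 -c "
from h import *
go(.433,-.28,.014,-1.33)"
```

```text
t 1.9 tcp [ 0.4324 -0.2877  0.0824] [-3.133 -0.018 -1.339] w 0.0854 j7 [ 0.54  0.79 -0.08  2.02  0.22  0.32 -1.06]
d mm [  0.6   7.7 -68.4] rotvec [0.016 0.013 0.009]
```

Request:
play_rows:
  motion:
    - {"x": 1, "y": 8, "z": -10, "wx": 0.016, "wy": 0.013, "wz": 0}
    - {"x": 0, "y": 0, "z": -20, "wx": 0, "wy": 0, "wz": 0}
    - {"x": 0, "y": 0, "z": -20, "wx": 0, "wy": 0, "wz": 0}
    - {"x": 0, "y": 0, "z": -18, "wx": 0, "wy": 0, "wz": 0}
    - {"x": 0, "y": 0, "z": 0, "wx": 0, "wy": 0, "wz": 0}
    - {"x": 0, "y": 0, "z": 0, "wx": 0, "wy": 0, "wz": 0}

```text
time: 2.5
tcp_pos: [0.442, -0.2845, 0.0236]
tool_rot: [-3.125, -0.012, -1.343]
ft_force: [-0.7, -0.8, -0.0]
grip_width: 0.0853
```

```bash
python3 -c "
from h import *
go(.433,-.28,.014,-1.33)"
```

```text
t 2.5 tcp [ 0.442  -0.2845  0.0236] [-3.125 -0.012 -1.343] w 0.0853 j7 [ 0.52  0.91 -0.06  2.02  0.22  0.2  -1.08]
d mm [-9.   4.5 -9.6] rotvec [0.008 0.019 0.013]
```

Request:
play_rows:
  motion:
    - {"x": -9, "y": 4, "z": -4, "wx": 0.008, "wy": 0.019, "wz": 0.01}
    - {"x": 0, "y": 0, "z": -5, "wx": 0, "wy": 0, "wz": 0}
    - {"x": 0, "y": 0, "z": 0, "wx": 0, "wy": 0, "wz": 0}

```text
time: 2.8
tcp_pos: [0.4342, -0.2812, 0.0173]
tool_rot: [-3.138, -0.002, -1.332]
ft_force: [-0.1, 0.8, 0.5]
grip_width: 0.0854
```

```bash
python3 -c "
from h import *
go(.433,-.28,.014,-1.33)"
```

```text
t 2.8 tcp [ 0.4342 -0.2812  0.0173] [-3.138e+00 -2.000e-03 -1.332e+00] w 0.0854 j7 [ 0.52  0.92 -0.06  2.03  0.23  0.2  -1.07]
d mm [-1.2  1.2 -3.3] rotvec [0.001 0.004 0.002]
```

Aligned; close on the cup.

Request:
play_rows:
  motion:
    - {"x": 0, "y": 0, "z": -3, "wx": 0, "wy": 0, "wz": 0}
    - {"x": 0, "y": 0, "z": 0, "wx": 0, "wy": 0, "wz": 0}
    - {"x": 0, "y": 0, "z": 0, "wx": 0, "wy": 0, "wz": 0}
    - {"x": 0, "y": 0, "z": 0, "wx": 0, "wy": 0, "wz": 0}
    - {"x": 0, "y": 0, "z": 0, "wx": 0, "wy": 0, "wz": 0}
    - {"x": 0, "y": 0, "z": 0, "wx": 0, "wy": 0, "wz": 0}
    - {"x": 0, "y": 0, "z": 0, "wx": 0, "wy": 0, "wz": 0}
    - {"x": 0, "y": 0, "z": 0, "wx": 0, "wy": 0, "wz": 0}
    - {"x": 0, "y": 0, "z": 0, "wx": 0, "wy": 0, "wz": 0}
    - {"x": 0, "y": 0, "z": 0, "wx": 0, "wy": 0, "wz": 0}
  gripper: -1
  squeeze: 25

```text
time: 3.8
tcp_pos: [0.4346, -0.2814, 0.0151]
tool_rot: [-3.138, -0.003, -1.332]
ft_force: [0.7, -1.0, 0.1]
grip_width: 0.0531
```

Request:
play_rows:
  motion:
    - {"x": 0, "y": 0, "z": 15, "wx": 0, "wy": 0, "wz": 0}
    - {"x": 0, "y": 0, "z": 30, "wx": 0, "wy": 0, "wz": 0}
    - {"x": 0, "y": 0, "z": 40, "wx": 0, "wy": 0, "wz": 0}
    - {"x": 0, "y": 0, "z": 40, "wx": 0, "wy": 0, "wz": 0}
    - {"x": 0, "y": 0, "z": 0, "wx": 0, "wy": 0, "wz": 0}

```text
time: 4.3
tcp_pos: [0.433, -0.2805, 0.1425]
tool_rot: [-3.141, 0.0, -1.332]
ft_force: [0.8, -0.6, 0.0]
grip_width: 0.0531
```

Run:
```python
from h import *
f=grab_frame("wrist"); cv2.imwrite("pics/w3.png",f["color"][:,:,::-1])
go(.637,.184,.16,-1.33)
```

```text
t 4.35 tcp [ 0.4319 -0.2799  0.1406] [ 3.140e+00  2.000e-03 -1.332e+00] w 0.0527 j7 [ 0.57  0.69 -0.14  1.98  0.19  0.49 -1.04]
d mm [205.1 463.9  19.4] rotvec [-0.002 -0.003  0.002]
```

View pics/w3.png

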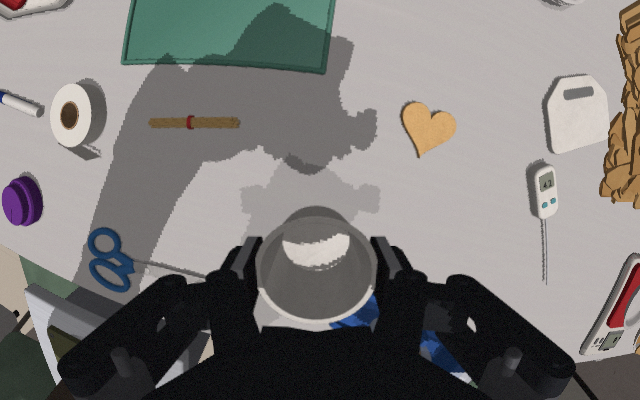

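Request:
play_rows:
  motion:
    - {"x": 10, "y": 25, "z": 10, "wx": 0, "wy": 0, "wz": 0}
    - {"x": 18, "y": 40, "z": 5, "wx": 0, "wy": 0, "wz": 0}
    - {"x": 18, "y": 40, "z": 5, "wx": 0, "wy": 0, "wz": 0}
    - {"x": 18, "y": 40, "z": 5, "wx": 0, "wy": 0, "wz": 0}
    - {"x": 18, "y": 40, "z": 5, "wx": 0, "wy": 0, "wz": 0}
    - {"x": 18, "y": 40, "z": 0, "wx": 0, "wy": 0, "wz": 0}
    - {"x": 18, "y": 40, "z": 0, "wx": 0, "wy": 0, "wz": 0}
    - {"x": 18, "y": 40, "z": 0, "wx": 0, "wy": 0, "wz": 0}
    - {"x": 18, "y": 40, "z": 0, "wx": 0, "wy": 0, "wz": 0}
    - {"x": 18, "y": 40, "z": 0, "wx": 0, "wy": 0, "wz": 0}
    - {"x": 10, "y": 30, "z": 0, "wx": 0, "wy": 0, "wz": 0}
    - {"x": 0, "y": 0, "z": 0, "wx": 0, "wy": 0, "wz": 0}

```text
time: 5.55
tcp_pos: [0.6061, 0.1515, 0.1547]
tool_rot: [3.113, 0.006, -1.339]
ft_force: [-0.6, -0.6, -0.8]
grip_width: 0.0524
```

Run:
```python
from h import *
f=grab_frame("wrist"); cv2.imwrite("pics/w4.png",f["color"][:,:,::-1]); np.savez("w4.npz",**f)
go(.637,.184,.11,-1.47)
```

```text
t 5.6 tcp [0.6053 0.1483 0.1544] [ 3.110e+00  3.000e-03 -1.342e+00] w 0.0531 j7 [-0.29  0.79 -0.05  1.61  0.04  0.77 -1.69]
d mm [ 31.7  35.7 -44.4] rotvec [ 0.002 -0.031 -0.129]
```

View pics/w4.png

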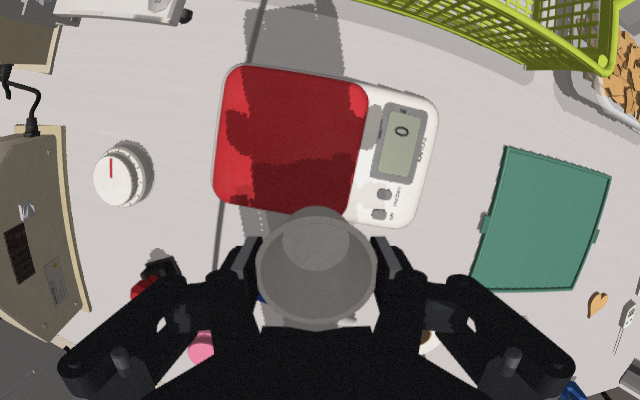

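Run:
```python
from h import *
w=dict(np.load("w4.npz"))
P=np.array([pt(w,*c,.037,True)[:2] for c in [(227,64),(371,86),(350,219),(211,198)]]); print(P,P.mean(0))
hsv=cv2.cvtColor(w["color"],cv2.COLOR_RGB2HSV)
m=((hsv[...,1]>140)&((hsv[...,0]<8)|(hsv[...,0]>172))).astype(np.uint8); mm=np.zeros_like(m); mm[55:225,205:375]=m[55:225,205:375]
Q=np.array([pt(w,u,v,.037,True)[:2] for v,u in zip(*np.nonzero(mm))],np.float32); print(cv2.minAreaRect(Q*1000))
print("dial",pt(w,112,178,.0395,True),"dial left/right edges",pt(w,93,178,.0395,True),pt(w,132,178,.0395,True))
print("tray", [np.round(pt(w,*c,.008,True)[:2],4) for c in [(507,147),(610,178),(573,290),(471,288)]])
```

```text
[[0.69372466 0.24929293]
 [0.70101386 0.12756958]
 [0.58423303 0.11542586]
 [0.57424754 0.24262384]] [0.63830477 0.18372805]
((636.926513671875, 184.6298370361328), (121.99568176269531, 121.45445251464844), 2.9163312911987305)
dial [0.57026957 0.35307441 0.0395    ] dial left/right edges [0.56471653 0.37970072 0.0395    ] [0.57562657 0.3276512  0.0395    ]
tray [array([ 0.6895, -0.0365]), array([ 0.7091, -0.2398]), array([ 0.5354, -0.2647]), array([ 0.5197, -0.0616])]
```

Request:
play_rows:
  motion:
    - {"x": 16, "y": 18, "z": 0, "wx": 0.002, "wy": -0.031, "wz": -0.065}
    - {"x": 16, "y": 18, "z": -20, "wx": 0, "wy": 0, "wz": -0.065}
    - {"x": 0, "y": 0, "z": -25, "wx": 0, "wy": 0, "wz": 0}
    - {"x": 0, "y": 0, "z": -15, "wx": 0, "wy": 0, "wz": 0}
    - {"x": 0, "y": 0, "z": 0, "wx": 0, "wy": 0, "wz": 0}
    - {"x": 0, "y": 0, "z": 0, "wx": 0, "wy": 0, "wz": 0}

```text
time: 6.2
tcp_pos: [0.6342, 0.1728, 0.0866]
tool_rot: [3.13, -0.013, -1.486]
ft_force: [-0.1, -0.0, 0.0]
grip_width: 0.0528
```

```bash
python3 -c "
from h import *
go(.638,.184,.054,-1.47)"
```

```text
t 6.2 tcp [0.6342 0.1728 0.0866] [ 3.13  -0.013 -1.486] w 0.0528 j7 [-0.35  0.91  0.01  1.56  0.    0.68 -1.83]
d mm [  3.8  11.2 -32.6] rotvec [ 0.014 -0.01   0.016]
```

Request:
play_rows:
  motion:
    - {"x": 4, "y": 11, "z": -8, "wx": 0.014, "wy": -0.01, "wz": 0.016}
    - {"x": 0, "y": 0, "z": -10, "wx": 0, "wy": 0, "wz": 0}
    - {"x": 0, "y": 0, "z": -8, "wx": 0, "wy": 0, "wz": 0}
    - {"x": 0, "y": 0, "z": 0, "wx": 0, "wy": 0, "wz": 0}

```text
time: 6.6
tcp_pos: [0.6397, 0.1834, 0.061]
tool_rot: [-3.138, 0.002, -1.471]
ft_force: [-0.7, -0.5, -0.3]
grip_width: 0.0525
```

```bash
python3 -c "
from h import *
go(.638,.184,.054,-1.47)"
```

```text
t 6.6 tcp [0.6397 0.1834 0.061 ] [-3.138e+00  2.000e-03 -1.471e+00] w 0.0525 j7 [-0.35  0.95 -0.    1.56  0.    0.63 -1.82]
d mm [-1.7  0.6 -7. ] rotvec [-0.002  0.004  0.001]
```

Request:
play_rows:
  motion:
    - {"x": -1, "y": 0, "z": -6, "wx": 0, "wy": 0, "wz": 0}
    - {"x": 0, "y": 0, "z": -2, "wx": 0, "wy": 0, "wz": 0}
    - {"x": 0, "y": 0, "z": 0, "wx": 0, "wy": 0, "wz": 0}

```text
time: 6.9
tcp_pos: [0.639, 0.1834, 0.0527]
tool_rot: [-3.137, 0.002, -1.471]
ft_force: [0.6, -0.4, 0.8]
grip_width: 0.0523
```

Request:
play_rows:
  motion:
    - {"x": 0, "y": 0, "z": -1, "wx": 0, "wy": 0, "wz": 0}
    - {"x": 0, "y": 0, "z": 0, "wx": 0, "wy": 0, "wz": 0}

```text
time: 7.1
tcp_pos: [0.6396, 0.1835, 0.053]
tool_rot: [-3.135, 0.002, -1.471]
ft_force: [0.1, -0.1, -0.5]
grip_width: 0.0527
```

Request:
play_rows:
  motion:
    - {"x": 0, "y": 0, "z": 0, "wx": 0, "wy": 0, "wz": 0}
    - {"x": 0, "y": 0, "z": 0, "wx": 0, "wy": 0, "wz": 0}
    - {"x": 0, "y": 0, "z": 0, "wx": 0, "wy": 0, "wz": 0}
    - {"x": 0, "y": 0, "z": 0, "wx": 0, "wy": 0, "wz": 0}
    - {"x": 0, "y": 0, "z": 0, "wx": 0, "wy": 0, "wz": 0}
    - {"x": 0, "y": 0, "z": 15, "wx": 0, "wy": 0, "wz": 0}
    - {"x": 0, "y": 0, "z": 25, "wx": 0, "wy": 0, "wz": 0}
    - {"x": 0, "y": 0, "z": 40, "wx": 0, "wy": 0, "wz": 0}
    - {"x": 0, "y": 0, "z": 40, "wx": 0, "wy": 0, "wz": 0}
    - {"x": 0, "y": 0, "z": 0, "wx": 0, "wy": 0, "wz": 0}
  gripper: 1

```text
time: 8.1
tcp_pos: [0.6391, 0.1832, 0.1802]
tool_rot: [-3.135, 0.002, -1.471]
ft_force: [1.2, 0.9, -0.1]
grip_width: 0.0857
```

Run:
```python
from h import *
f=grab_frame("wrist"); cv2.imwrite("pics/w5.png",f["color"][:,:,::-1]); np.savez("w5.npz",**f)
go(.462,.133,.15,-1.68)
```

```text
t 8.15 tcp [0.6375 0.1828 0.1778] [-3.139e+00  1.000e-03 -1.471e+00] w 0.085 j7 [-0.35  0.8   0.    1.5  -0.    0.84 -1.82]
d mm [-175.5  -49.8  -27.8] rotvec [-0.001  0.003 -0.209]
```

View pics/w5.png

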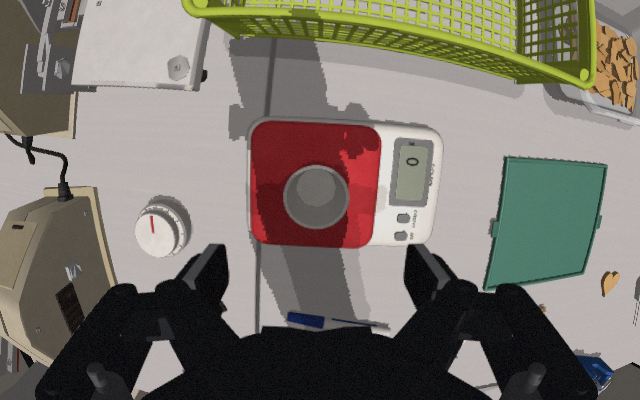

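Request:
play_rows:
  motion:
    - {"x": -15, "y": -5, "z": 0, "wx": 0, "wy": 0, "wz": 0.14}
    - {"x": -20, "y": -5, "z": 0, "wx": 0, "wy": 0, "wz": 0.14}
    - {"x": -20, "y": -5, "z": 0, "wx": 0, "wy": 0, "wz": 0.14}
    - {"x": -20, "y": -5, "z": 0, "wx": 0, "wy": 0, "wz": 0.14}
    - {"x": -20, "y": -5, "z": 0, "wx": 0, "wy": 0, "wz": 0.14}
    - {"x": -20, "y": -5, "z": 0, "wx": 0, "wy": 0, "wz": 0.14}
    - {"x": -20, "y": -5, "z": 0, "wx": 0, "wy": 0, "wz": 0.14}
    - {"x": -20, "y": -5, "z": 0, "wx": 0, "wy": 0, "wz": 0.14}
    - {"x": -20, "y": -5, "z": -10, "wx": 0, "wy": 0, "wz": 0.14}
    - {"x": 0, "y": -5, "z": -10, "wx": 0, "wy": 0, "wz": 0.1}
    - {"x": 0, "y": 0, "z": 0, "wx": 0, "wy": 0, "wz": 0}
    - {"x": 0, "y": 0, "z": 0, "wx": 0, "wy": 0, "wz": 0}

```text
time: 9.35
tcp_pos: [0.4493, 0.128, 0.1552]
tool_rot: [3.138, 0.01, -0.055]
ft_force: [-0.4, 0.3, 0.9]
grip_width: 0.0853
```

Run:
```python
from h import *
f=grab_frame("wrist"); cv2.imwrite("pics/w6.png",f["color"][:,:,::-1]); np.savez("w6.npz",**f)
go(.462,.133,.08,-.113)
```

```text
t 9.4 tcp [0.4495 0.128  0.1552] [ 3.138  0.01  -0.055] w 0.0856 j7 [-0.15  0.64 -0.36  2.09  0.45  0.5  -0.9 ]
d mm [ 12.5   5.  -75.2] rotvec [ 0.003 -0.01  -0.058]
```

View pics/w6.png

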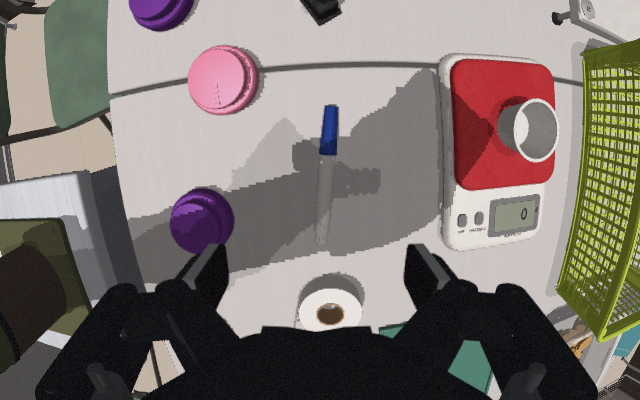

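Run:
```python
from h import *
w=dict(np.load("w6.npz"))
a,b=pt(w,331,106,.008,True),pt(w,321,243,.008,True); print(a,b,(a+b)/2,np.linalg.norm(a-b),np.arctan2((a-b)[1],(a-b)[0])-np.pi/2)
print("roll",pt(w,330,311,.028,True),"cup",pt(w,535,130,.077,True))
```

```text
[0.46425587 0.20128268 0.008     ] [0.44808295 0.06622841 0.008     ] [0.45616941 0.13375554 0.008     ] 0.13601919146580319 -0.11918371862086685
roll [ 0.45411552 -0.00528602  0.028     ] cup [0.63469183 0.18293596 0.077     ]
```

Request:
play_rows:
  motion:
    - {"x": 8, "y": 5, "z": -20, "wx": 0.003, "wy": -0.01, "wz": -0.06}
    - {"x": 0, "y": 0, "z": -35, "wx": 0, "wy": 0, "wz": 0}
    - {"x": 0, "y": 0, "z": -35, "wx": 0, "wy": 0, "wz": 0}
    - {"x": 0, "y": 0, "z": -25, "wx": 0, "wy": 0, "wz": 0}
    - {"x": 0, "y": 0, "z": 0, "wx": 0, "wy": 0, "wz": 0}
    - {"x": 0, "y": 0, "z": 0, "wx": 0, "wy": 0, "wz": 0}
  gripper: 0.2

```text
time: 10.0
tcp_pos: [0.4649, 0.1371, 0.0395]
tool_rot: [-3.135, -0.013, -0.127]
ft_force: [0.4, 0.2, -0.8]
grip_width: 0.0512
```

```bash
python3 -c "
from h import *
go(.459,.133,.003,-.115)"
```

```text
t 10.0 tcp [0.4649 0.1371 0.0395] [-3.135 -0.013 -0.127] w 0.0512 j7 [-0.31  0.86 -0.12  2.13  0.57  0.17 -1.08]
d mm [ -5.9  -4.1 -36.5] rotvec [-0.005  0.014  0.012]
```

Request:
play_rows:
  motion:
    - {"x": -6, "y": -4, "z": -8, "wx": -0.005, "wy": 0.014, "wz": 0.012}
    - {"x": 0, "y": 0, "z": -12, "wx": 0, "wy": 0, "wz": 0}
    - {"x": 0, "y": 0, "z": -8, "wx": 0, "wy": 0, "wz": 0}
    - {"x": 0, "y": 0, "z": 0, "wx": 0, "wy": 0, "wz": 0}

```text
time: 10.4
tcp_pos: [0.4613, 0.1335, 0.0142]
tool_rot: [-3.138, -0.005, -0.116]
ft_force: [0.2, -0.8, 0.2]
grip_width: 0.051
```

Run:
```python
from h import *
f=grab_frame("wrist"); crop(f,150,100,340,240,2.3,"w7.png")
go(.459,.133,.003,-.115)
```

```text
t 10.45 tcp [0.4615 0.1335 0.0146] [-3.138 -0.005 -0.116] w 0.0513 j7 [-0.33  0.91 -0.08  2.14  0.6   0.11 -1.09]
d mm [ -2.5  -0.5 -11.6] rotvec [-0.003  0.005  0.001]
```

View pics/w7.png

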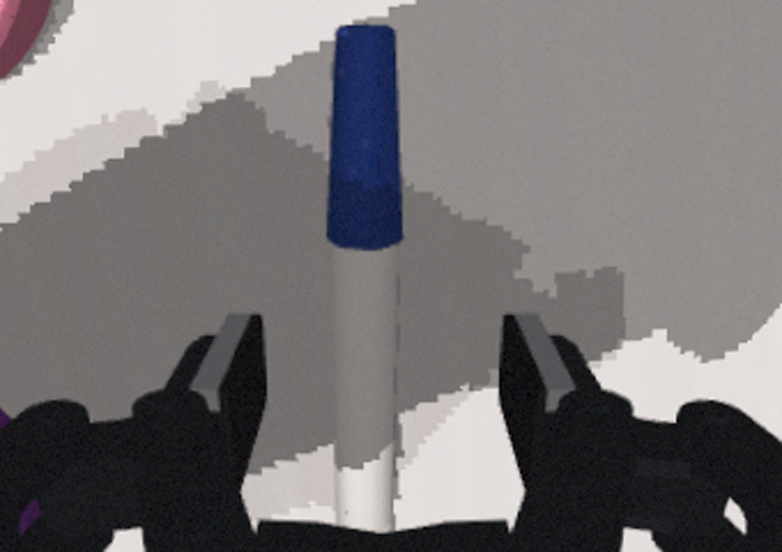

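Request:
play_rows:
  motion:
    - {"x": -3, "y": 0, "z": -5, "wx": -0.003, "wy": 0.005, "wz": 0}
    - {"x": 0, "y": 0, "z": -5, "wx": 0, "wy": 0, "wz": 0}
    - {"x": 0, "y": 0, "z": 0, "wx": 0, "wy": 0, "wz": 0}

```text
time: 10.75
tcp_pos: [0.4589, 0.1336, 0.0051]
tool_rot: [-3.141, -0.002, -0.116]
ft_force: [0.7, 0.1, -0.0]
grip_width: 0.051
```

Request:
play_rows:
  motion:
    - {"x": 0, "y": 0, "z": 0, "wx": 0, "wy": 0, "wz": 0}
    - {"x": 0, "y": 0, "z": 0, "wx": 0, "wy": 0, "wz": 0}
    - {"x": 0, "y": 0, "z": 0, "wx": 0, "wy": 0, "wz": 0}
    - {"x": 0, "y": 0, "z": 0, "wx": 0, "wy": 0, "wz": 0}
    - {"x": 0, "y": 0, "z": 0, "wx": 0, "wy": 0, "wz": 0}
    - {"x": 0, "y": 0, "z": 0, "wx": 0, "wy": 0, "wz": 0}
    - {"x": 0, "y": 0, "z": 0, "wx": 0, "wy": 0, "wz": 0}
  gripper: -1
  squeeze: 30

```text
time: 11.45
tcp_pos: [0.4591, 0.1336, 0.0054]
tool_rot: [-3.141, -0.002, -0.116]
ft_force: [0.6, 0.5, -0.3]
grip_width: 0.014
```

```bash
python3 -c "
from h import *
go(.459,.133,.003,-.115)"
```

```text
t 11.45 tcp [0.4591 0.1336 0.0054] [-3.141e+00 -2.000e-03 -1.160e-01] w 0.014 j7 [-0.34  0.93 -0.06  2.14  0.6   0.08 -1.1 ]
d mm [-0.1 -0.6 -2.4] rotvec [-0.001  0.002  0.001]
```

Request:
play_rows:
  motion:
    - {"x": 0, "y": 0, "z": 10, "wx": 0, "wy": 0, "wz": 0}
    - {"x": 0, "y": 0, "z": 40, "wx": 0, "wy": 0, "wz": 0}
    - {"x": 0, "y": 0, "z": 45, "wx": 0, "wy": 0, "wz": 0}
    - {"x": 10, "y": -20, "z": 20, "wx": 0, "wy": 0, "wz": 0}
    - {"x": 20, "y": -34, "z": 0, "wx": 0, "wy": 0, "wz": -0.14}
    - {"x": 20, "y": -34, "z": 0, "wx": 0, "wy": 0, "wz": -0.14}
    - {"x": 20, "y": -34, "z": 0, "wx": 0, "wy": 0, "wz": -0.14}
    - {"x": 20, "y": -34, "z": 0, "wx": 0, "wy": 0, "wz": -0.14}
    - {"x": 20, "y": -34, "z": 0, "wx": 0, "wy": 0, "wz": -0.14}
    - {"x": 20, "y": -34, "z": 0, "wx": 0, "wy": 0, "wz": -0.14}
    - {"x": 20, "y": -34, "z": 0, "wx": 0, "wy": 0, "wz": -0.14}
    - {"x": 0, "y": 0, "z": 0, "wx": 0, "wy": 0, "wz": -0.14}

```text
time: 12.65
tcp_pos: [0.6104, -0.1363, 0.1349]
tool_rot: [-3.133, -0.006, -1.273]
ft_force: [0.4, 0.6, -0.3]
grip_width: 0.0137
```

```bash
python3 -c "
from h import *
go(.615,-.151,.06,-1.464)"
```

```text
t 12.65 tcp [ 0.6104 -0.1363  0.1349] [-3.133 -0.006 -1.273] w 0.0137 j7 [ 0.22  0.8  -0.13  1.66  0.16  0.68 -1.27]
d mm [  4.6 -14.7 -74.9] rotvec [ 0.005  0.01  -0.191]
```

Request:
play_rows:
  motion:
    - {"x": 4, "y": -14, "z": -20, "wx": 0.005, "wy": 0.01, "wz": -0.1}
    - {"x": 0, "y": 0, "z": -20, "wx": 0, "wy": 0, "wz": -0.09}
    - {"x": 0, "y": 0, "z": -20, "wx": 0, "wy": 0, "wz": 0}
    - {"x": 0, "y": 0, "z": 0, "wx": 0, "wy": 0, "wz": 0}
    - {"x": 0, "y": 0, "z": 0, "wx": 0, "wy": 0, "wz": 0}

```text
time: 13.15
tcp_pos: [0.6142, -0.1532, 0.0775]
tool_rot: [-3.139, 0.001, -1.479]
ft_force: [0.1, -0.4, 0.4]
grip_width: 0.0141
```

Run:
```python
from h import *
f=grab_frame("wrist"); cv2.imwrite("pics/w8.png",f["color"][:,:,::-1]); np.savez("w8.npz",**f)
go(.615,-.151,.0085,-1.464)
```

```text
t 13.2 tcp [ 0.6141 -0.1532  0.0775] [-3.139e+00  1.000e-03 -1.479e+00] w 0.0143 j7 [ 0.21  0.9  -0.08  1.66  0.1   0.59 -1.4 ]
d mm [  0.9   2.2 -69. ] rotvec [-0.001  0.002  0.015]
```

View pics/w8.png

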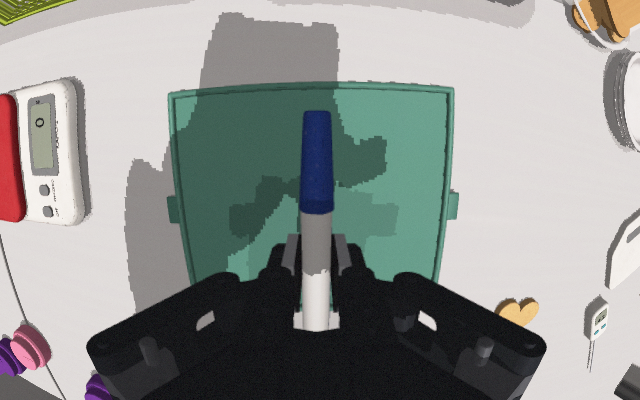

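Run:
```python
from h import *
w=dict(np.load("w8.npz"))
a,b=[pt(w,*c,.008,True)[:2] for c in [(170,93),(453,88)]]; 
d=(a-b)/np.linalg.norm(a-b); n=np.array([d[1],-d[0]]); print(a,b,np.linalg.norm(a-b),np.arctan2(-d[0],d[1]),"center",(a+b)/2-n*.09)
t1,t2=[pt(w,*c,.006,True)[:2] for c in [(174,208),(453,206)]]; print(t1,t2,(t1+t2)/2)
```

```text
[ 0.69044173 -0.03989556] [ 0.71211763 -0.24359028] 0.2048447779549728 0.10601466453312489 center [ 0.61178497 -0.15126638]
[ 0.60246074 -0.04329033] [ 0.62417589 -0.25920931] [ 0.61331832 -0.15124982]
```

Request:
play_rows:
  motion:
    - {"x": 0, "y": 2, "z": -20, "wx": 0, "wy": 0, "wz": 0.015}
    - {"x": 0, "y": 0, "z": -20, "wx": 0, "wy": 0, "wz": 0}
    - {"x": 0, "y": 0, "z": -14, "wx": 0, "wy": 0, "wz": 0}
    - {"x": 0, "y": 0, "z": 0, "wx": 0, "wy": 0, "wz": 0}

```text
time: 13.6
tcp_pos: [0.6173, -0.1509, 0.0278]
tool_rot: [-3.131, -0.0, -1.462]
ft_force: [-1.1, 0.5, 0.3]
grip_width: 0.0142
```

```bash
python3 -c "
from h import *
go(.614,-.151,.0085,-1.464)"
```

```text
t 13.6 tcp [ 0.6173 -0.1509  0.0278] [-3.131 -0.    -1.462] w 0.0142 j7 [ 0.21  0.97 -0.07  1.67  0.12  0.5  -1.4 ]
d mm [ -3.3  -0.1 -19.3] rotvec [-0.001  0.011 -0.002]
```

Request:
play_rows:
  motion:
    - {"x": -3, "y": 0, "z": -8, "wx": 0, "wy": 0.011, "wz": 0}
    - {"x": -1, "y": 0, "z": -7, "wx": 0, "wy": 0, "wz": 0}
    - {"x": 0, "y": 0, "z": -2, "wx": 0, "wy": 0, "wz": 0}
    - {"x": 0, "y": 0, "z": 0, "wx": 0, "wy": 0, "wz": 0}

```text
time: 14.0
tcp_pos: [0.6146, -0.1511, 0.012]
tool_rot: [-3.139, 0.0, -1.462]
ft_force: [0.8, -0.4, -0.4]
grip_width: 0.0142
```

```bash
python3 -c "
from h import *
go(.614,-.151,.0085,-1.464)"
```

```text
t 14.0 tcp [ 0.6146 -0.1511  0.012 ] [-3.139  0.    -1.462] w 0.0142 j7 [ 0.21  1.   -0.07  1.67  0.12  0.48 -1.4 ]
d mm [-0.6  0.1 -3.5] rotvec [-0.001  0.002 -0.002]
```

Request:
play_rows:
  motion:
    - {"x": 0, "y": 0, "z": -3, "wx": 0, "wy": 0, "wz": 0}
    - {"x": 0, "y": 0, "z": -1, "wx": 0, "wy": 0, "wz": 0}

```text
time: 14.2
tcp_pos: [0.6151, -0.1512, 0.0084]
tool_rot: [-3.138, -0.0, -1.462]
ft_force: [-0.6, -1.4, -0.4]
grip_width: 0.0141
```

Request:
play_rows:
  motion:
    - {"x": 0, "y": 0, "z": 0, "wx": 0, "wy": 0, "wz": 0}
    - {"x": 0, "y": 0, "z": 0, "wx": 0, "wy": 0, "wz": 0}
    - {"x": 0, "y": 0, "z": 0, "wx": 0, "wy": 0, "wz": 0}
    - {"x": 0, "y": 0, "z": 0, "wx": 0, "wy": 0, "wz": 0}
    - {"x": 0, "y": 0, "z": 25, "wx": 0, "wy": 0, "wz": 0}
    - {"x": 0, "y": 0, "z": 45, "wx": 0, "wy": 0, "wz": 0}
    - {"x": 0, "y": 0, "z": 45, "wx": 0, "wy": 0, "wz": 0}
    - {"x": 0, "y": 0, "z": 0, "wx": 0, "wy": 0, "wz": 0}
  gripper: 0.2

```text
time: 15.0
tcp_pos: [0.614, -0.1509, 0.1261]
tool_rot: [-3.14, 0.001, -1.462]
ft_force: [1.3, 0.5, -0.2]
grip_width: 0.0512
```

Run:
```python
from h import *
f=grab_frame("wrist"); cv2.imwrite("pics/w9.png",f["color"][:,:,::-1]); np.savez("w9.npz",**f)
go(.468,-.151,.09,.16)
```

```text
t 15.05 tcp [ 0.6121 -0.1505  0.1234] [ 3.138e+00  2.000e-03 -1.461e+00] w 0.0512 j7 [ 0.22  0.83 -0.09  1.64  0.1   0.68 -1.38]
d mm [-144.1   -0.5  -33.4] rotvec [ 0.002 -0.004  1.621]
```

View pics/w9.png

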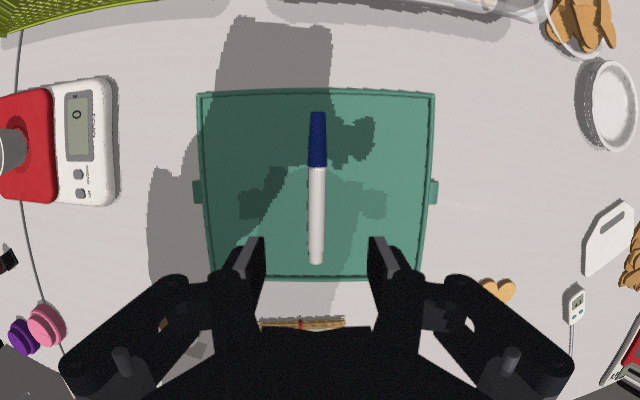

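Request:
play_rows:
  motion:
    - {"x": -8, "y": 0, "z": 0, "wx": 0, "wy": 0, "wz": 0.145}
    - {"x": -14, "y": 0, "z": 0, "wx": 0, "wy": 0, "wz": 0.145}
    - {"x": -14, "y": 0, "z": 0, "wx": 0, "wy": 0, "wz": 0.145}
    - {"x": -14, "y": 0, "z": 0, "wx": 0, "wy": 0, "wz": 0.145}
    - {"x": -14, "y": 0, "z": 0, "wx": 0, "wy": 0, "wz": 0.145}
    - {"x": -14, "y": 0, "z": 0, "wx": 0, "wy": 0, "wz": 0.145}
    - {"x": -14, "y": 0, "z": 0, "wx": 0, "wy": 0, "wz": 0.145}
    - {"x": -14, "y": 0, "z": 0, "wx": 0, "wy": 0, "wz": 0.145}
    - {"x": -14, "y": 0, "z": 0, "wx": 0, "wy": 0, "wz": 0.145}
    - {"x": -14, "y": 0, "z": 0, "wx": 0, "wy": 0, "wz": 0.145}
    - {"x": 0, "y": 0, "z": 0, "wx": 0, "wy": 0, "wz": 0.145}
    - {"x": 0, "y": 0, "z": 0, "wx": 0, "wy": 0, "wz": 0}

```text
time: 16.25
tcp_pos: [0.4628, -0.1474, 0.1115]
tool_rot: [3.141, 0.024, 0.189]
ft_force: [-0.4, -0.7, 0.3]
grip_width: 0.0514
```

Run:
```python
from h import *
f=grab_frame("wrist"); cv2.imwrite("pics/w10.png",f["color"][:,:,::-1]); np.savez("w10.npz",**f)
go(.468,-.151,.003,.17)
hsv=cv2.cvtColor(f["color"],cv2.COLOR_RGB2HSV)
m=((hsv[...,1]>90)&(hsv[...,0]<30)).astype(np.uint8)
n,l,s,c=cv2.connectedComponentsWithStats(m)
for i in range(1,n):
    if s[i,4]>200: 
        P=np.array([pt(f,u,v,.008,True)[:2] for v,u in zip(*np.nonzero(l==i))],np.float32); print(s[i],c[i],cv2.minAreaRect(P*1000))
```

```text
t 16.3 tcp [ 0.4625 -0.1475  0.1114] [3.141 0.025 0.186] w 0.0509 j7 [ 0.49  0.76 -0.47  2.06  0.7   0.52 -0.31]
d mm [   5.5   -3.5 -108.4] rotvec [ 0.005 -0.024 -0.016]
[325   4  40  37 593] [345.47048904  16.84317032] ((454.1437072753906, -3.447511672973633), (30.944791793823242, 31.57979965209961), 10.646503448486328)
[317 144  15  60 647] [324.30293663 173.61360124] ((461.1651306152344, -128.57330322265625), (11.566614151000977, 48.71807861328125), 12.512712478637695)
[318 203  12  51 504] [323.39484127 227.72420635] ((470.3580627441406, -174.92739868164062), (9.236882209777832, 45.755653381347656), 10.929911613464355)
[ 582  233   58  114 1523] [615.65068943 290.30991464] ((918.240234375, -205.66693115234375), (60.076351165771484, 187.33607482910156), 5.300687789916992)
```

View pics/w10.png

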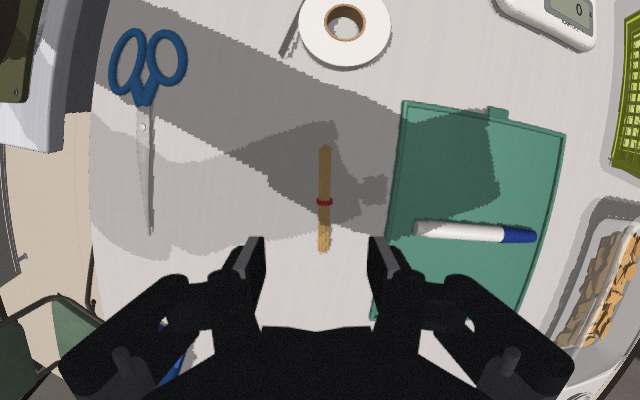

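Request:
play_rows:
  motion:
    - {"x": 4, "y": -3, "z": -30, "wx": 0.005, "wy": -0.024, "wz": 0}
    - {"x": 0, "y": 0, "z": -30, "wx": 0, "wy": 0, "wz": 0}
    - {"x": 0, "y": 0, "z": -25, "wx": 0, "wy": 0, "wz": 0}
    - {"x": 0, "y": 0, "z": 0, "wx": 0, "wy": 0, "wz": 0}
    - {"x": 0, "y": 0, "z": 0, "wx": 0, "wy": 0, "wz": 0}

```text
time: 16.8
tcp_pos: [0.4686, -0.1504, 0.0232]
tool_rot: [-3.141, -0.003, 0.17]
ft_force: [0.4, -0.9, 0.3]
grip_width: 0.0512
```

```bash
python3 -c "
from h import *
go(.4665,-.151,.003,.185)"
```

```text
t 16.8 tcp [ 0.4686 -0.1504  0.0232] [-3.141e+00 -3.000e-03  1.700e-01] w 0.0512 j7 [ 0.36  0.9  -0.24  2.1   0.88  0.24 -0.48]
d mm [ -2.1  -0.6 -20.2] rotvec [-0.001  0.003  0.015]
```

Request:
play_rows:
  motion:
    - {"x": -2, "y": -1, "z": -8, "wx": 0, "wy": 0.003, "wz": 0.015}
    - {"x": 0, "y": 0, "z": -8, "wx": 0, "wy": 0, "wz": 0}
    - {"x": 0, "y": 0, "z": -2, "wx": 0, "wy": 0, "wz": 0}
    - {"x": 0, "y": 0, "z": 0, "wx": 0, "wy": 0, "wz": 0}

```text
time: 17.2
tcp_pos: [0.4685, -0.1518, 0.0063]
tool_rot: [3.142, -0.005, 0.183]
ft_force: [0.7, 0.2, 0.4]
grip_width: 0.0514
```

Run:
```python
from h import *
f=grab_frame("wrist"); crop(f,150,100,340,240,2.3,"w11.png")
go(.4665,-.151,.003,.185)
```

```text
t 17.25 tcp [ 0.4685 -0.1518  0.0064] [ 3.142 -0.005  0.183] w 0.0513 j7 [ 0.34  0.93 -0.19  2.1   0.92  0.19 -0.5 ]
d mm [-2.   0.8 -3.4] rotvec [-0.001  0.005  0.002]
```

View pics/w11.png

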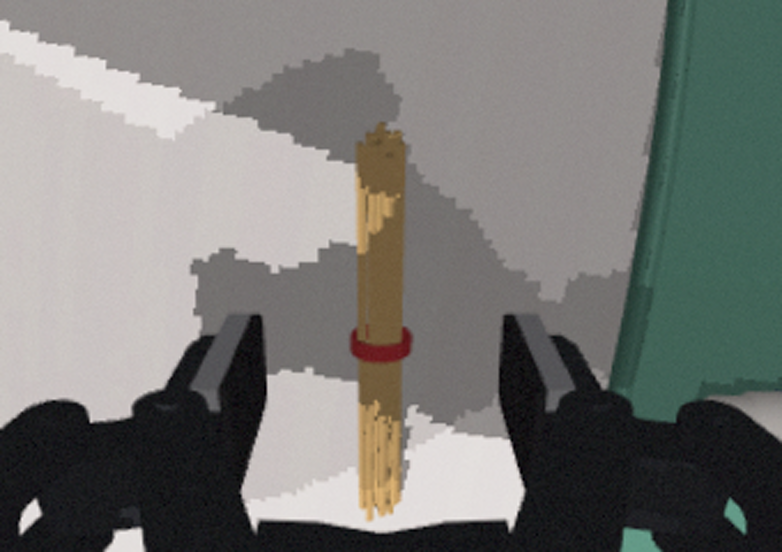

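Request:
play_rows:
  motion:
    - {"x": -1, "y": 0, "z": -3, "wx": 0, "wy": 0.005, "wz": 0}
    - {"x": 0, "y": 0, "z": 0, "wx": 0, "wy": 0, "wz": 0}

```text
time: 17.45
tcp_pos: [0.4678, -0.1519, 0.0037]
tool_rot: [-3.141, -0.0, 0.182]
ft_force: [-0.2, 0.1, -1.2]
grip_width: 0.0512
```

Request:
play_rows:
  motion:
    - {"x": 0, "y": 0, "z": 0, "wx": 0, "wy": 0, "wz": 0}
    - {"x": 0, "y": 0, "z": 0, "wx": 0, "wy": 0, "wz": 0}
    - {"x": 0, "y": 0, "z": 0, "wx": 0, "wy": 0, "wz": 0}
    - {"x": 0, "y": 0, "z": 0, "wx": 0, "wy": 0, "wz": 0}
    - {"x": 0, "y": 0, "z": 0, "wx": 0, "wy": 0, "wz": 0}
    - {"x": 0, "y": 0, "z": 0, "wx": 0, "wy": 0, "wz": 0}
    - {"x": 0, "y": 0, "z": 0, "wx": 0, "wy": 0, "wz": 0}
  gripper: -1
  squeeze: 30

```text
time: 18.15
tcp_pos: [0.468, -0.152, 0.0041]
tool_rot: [-3.141, -0.001, 0.182]
ft_force: [0.7, 0.7, -0.5]
grip_width: 0.011
```

Request:
play_rows:
  motion:
    - {"x": 0, "y": 0, "z": 10, "wx": 0, "wy": 0, "wz": 0}
    - {"x": 0, "y": 0, "z": 35, "wx": 0, "wy": 0, "wz": 0}
    - {"x": 0, "y": 0, "z": 40, "wx": 0, "wy": 0, "wz": 0}
    - {"x": 0, "y": 0, "z": 20, "wx": 0, "wy": 0, "wz": 0}
    - {"x": 0, "y": 0, "z": 0, "wx": 0, "wy": 0, "wz": 0}

```text
time: 18.65
tcp_pos: [0.4666, -0.1513, 0.1115]
tool_rot: [-3.14, 0.003, 0.184]
ft_force: [0.3, 0.2, -0.7]
grip_width: 0.011
```

```bash
python3 -c "
from h import *
go(.609,-.101,.11,-1.464)"
```

```text
t 18.65 tcp [ 0.4666 -0.1513  0.1115] [-3.14e+00  3.00e-03  1.84e-01] w 0.011 j7 [ 0.52  0.76 -0.48  2.06  0.72  0.5  -0.33]
d mm [142.4  50.3  -1.5] rotvec [-3.000e-03 -1.000e-03 -1.648e+00]
```

Request:
play_rows:
  motion:
    - {"x": 6, "y": 2, "z": 0, "wx": 0, "wy": 0, "wz": -0.145}
    - {"x": 14, "y": 5, "z": 0, "wx": 0, "wy": 0, "wz": -0.145}
    - {"x": 14, "y": 5, "z": 0, "wx": 0, "wy": 0, "wz": -0.145}
    - {"x": 14, "y": 5, "z": 0, "wx": 0, "wy": 0, "wz": -0.145}
    - {"x": 14, "y": 5, "z": 0, "wx": 0, "wy": 0, "wz": -0.145}
    - {"x": 14, "y": 5, "z": 0, "wx": 0, "wy": 0, "wz": -0.145}
    - {"x": 14, "y": 5, "z": 0, "wx": 0, "wy": 0, "wz": -0.145}
    - {"x": 14, "y": 5, "z": 0, "wx": 0, "wy": 0, "wz": -0.145}
    - {"x": 14, "y": 5, "z": 0, "wx": 0, "wy": 0, "wz": -0.145}
    - {"x": 14, "y": 5, "z": 0, "wx": 0, "wy": 0, "wz": -0.145}
    - {"x": 10, "y": 3, "z": 0, "wx": 0, "wy": 0, "wz": -0.145}
    - {"x": 0, "y": 0, "z": 0, "wx": 0, "wy": 0, "wz": 0}

```text
time: 19.85
tcp_pos: [0.6055, -0.1017, 0.0983]
tool_rot: [3.127, 0.009, -1.465]
ft_force: [-0.0, -0.1, 0.6]
grip_width: 0.0109
```

```bash
python3 -c "
from h import *
go(.609,-.101,.05,-1.464)"
```

```text
t 19.85 tcp [ 0.6055 -0.1017  0.0983] [ 3.127  0.009 -1.465] w 0.0109 j7 [ 0.14  0.85 -0.09  1.69  0.1   0.62 -1.46]
d mm [  3.5   0.7 -48.3] rotvec [-0.008 -0.015  0.001]
```

Request:
play_rows:
  motion:
    - {"x": 2, "y": 1, "z": -25, "wx": -0.008, "wy": -0.015, "wz": 0}
    - {"x": 0, "y": 0, "z": -25, "wx": 0, "wy": 0, "wz": 0}
    - {"x": 0, "y": 0, "z": -15, "wx": 0, "wy": 0, "wz": 0}
    - {"x": 0, "y": 0, "z": 0, "wx": 0, "wy": 0, "wz": 0}

```text
time: 20.25
tcp_pos: [0.6042, -0.102, 0.0287]
tool_rot: [3.137, -0.004, -1.452]
ft_force: [-0.9, 0.2, -0.1]
grip_width: 0.0109
```

Run:
```python
from h import *
f=grab_frame("wrist"); cv2.imwrite("pics/w12.png",f["color"][:,:,::-1])
go(.609,-.101,.007,-1.464)
```

```text
t 20.3 tcp [ 0.6047 -0.1022  0.0297] [ 3.138 -0.004 -1.453] w 0.0107 j7 [ 0.13  0.95 -0.06  1.73  0.13  0.47 -1.48]
d mm [  4.3   1.2 -22.7] rotvec [ 0.005 -0.003 -0.011]
```

View pics/w12.png

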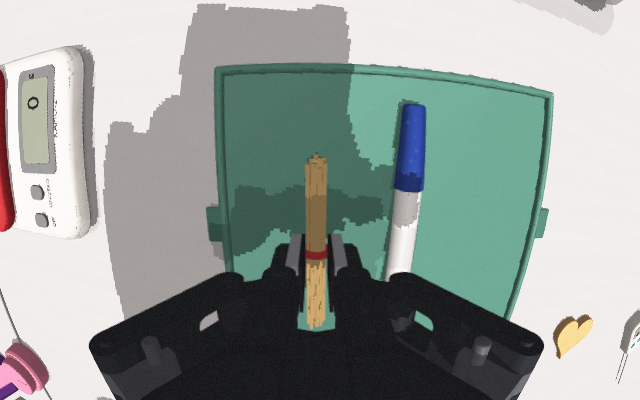

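Ties (316,255) hang straight, marker clear at right. Lower and release.

Request:
play_rows:
  motion:
    - {"x": 4, "y": 1, "z": -10, "wx": 0.005, "wy": -0.003, "wz": -0.011}
    - {"x": 0, "y": 0, "z": -8, "wx": 0, "wy": 0, "wz": 0}
    - {"x": 0, "y": 0, "z": -3, "wx": 0, "wy": 0, "wz": 0}
    - {"x": 0, "y": 0, "z": 0, "wx": 0, "wy": 0, "wz": 0}

```text
time: 20.7
tcp_pos: [0.6107, -0.1022, 0.0093]
tool_rot: [-3.138, -0.0, -1.464]
ft_force: [0.5, 0.4, -1.0]
grip_width: 0.0107
```

Request:
play_rows:
  motion:
    - {"x": -1, "y": 0, "z": -2, "wx": 0, "wy": 0, "wz": 0}
    - {"x": 0, "y": 0, "z": 0, "wx": 0, "wy": 0, "wz": 0}

```text
time: 20.9
tcp_pos: [0.61, -0.1024, 0.0077]
tool_rot: [-3.137, -0.001, -1.464]
ft_force: [0.3, 0.5, -0.2]
grip_width: 0.0111
```

Request:
play_rows:
  motion:
    - {"x": 0, "y": 0, "z": 0, "wx": 0, "wy": 0, "wz": 0}
    - {"x": 0, "y": 0, "z": 0, "wx": 0, "wy": 0, "wz": 0}
    - {"x": 0, "y": 0, "z": 0, "wx": 0, "wy": 0, "wz": 0}
    - {"x": 0, "y": 0, "z": 25, "wx": 0, "wy": 0, "wz": 0}
    - {"x": 0, "y": 0, "z": 45, "wx": 0, "wy": 0, "wz": 0}
    - {"x": 0, "y": 0, "z": 45, "wx": 0, "wy": 0, "wz": 0}
    - {"x": 0, "y": 0, "z": 30, "wx": 0, "wy": 0, "wz": 0}
    - {"x": 0, "y": 0, "z": 0, "wx": 0, "wy": 0, "wz": 0}
  gripper: -0.2

```text
time: 21.7
tcp_pos: [0.6089, -0.102, 0.1578]
tool_rot: [-3.137, -0.0, -1.463]
ft_force: [1.0, 0.3, 0.2]
grip_width: 0.0343
```

Run:
```python
from h import *
f=grab_frame("wrist"); cv2.imwrite("pics/w13.png",f["color"][:,:,::-1])
go(.569,.353,.15,-1.1)
```

```text
t 21.75 tcp [ 0.6078 -0.1018  0.1561] [-3.14   0.    -1.463] w 0.0339 j7 [ 0.14  0.77 -0.09  1.67  0.1   0.71 -1.46]
d mm [-38.8 454.8  -6.1] rotvec [-0.001  0.001  0.363]
```

View pics/w13.png

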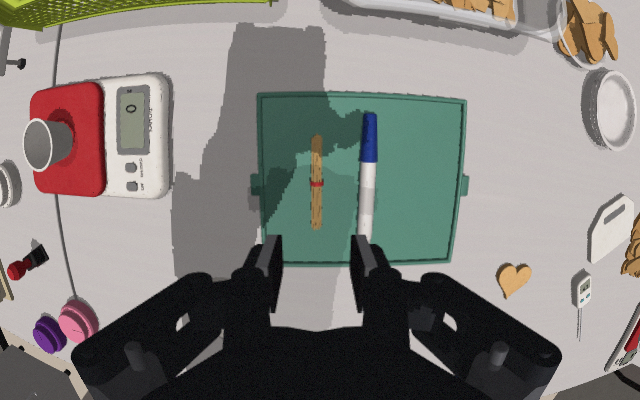

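Request:
play_rows:
  motion:
    - {"x": 0, "y": 20, "z": 10, "wx": 0, "wy": 0, "wz": 0.03}
    - {"x": -4, "y": 42, "z": 0, "wx": 0, "wy": 0, "wz": 0.03}
    - {"x": -4, "y": 42, "z": 0, "wx": 0, "wy": 0, "wz": 0.03}
    - {"x": -4, "y": 42, "z": 0, "wx": 0, "wy": 0, "wz": 0.03}
    - {"x": -4, "y": 42, "z": 0, "wx": 0, "wy": 0, "wz": 0.03}
    - {"x": -4, "y": 42, "z": 0, "wx": 0, "wy": 0, "wz": 0.03}
    - {"x": -4, "y": 42, "z": 0, "wx": 0, "wy": 0, "wz": 0.03}
    - {"x": -4, "y": 42, "z": 0, "wx": 0, "wy": 0, "wz": 0.03}
    - {"x": -4, "y": 42, "z": 0, "wx": 0, "wy": 0, "wz": 0.03}
    - {"x": -4, "y": 42, "z": 0, "wx": 0, "wy": 0, "wz": 0.03}
    - {"x": -4, "y": 10, "z": 0, "wx": 0, "wy": 0, "wz": 0.03}
    - {"x": 0, "y": 0, "z": 0, "wx": 0, "wy": 0, "wz": 0}
  gripper: 1

```text
time: 22.95
tcp_pos: [0.5448, 0.3388, 0.1558]
tool_rot: [3.119, 0.011, -1.093]
ft_force: [1.2, -0.1, -0.2]
grip_width: 0.0851
```

Run:
```python
from h import *
f=grab_frame("wrist"); cv2.imwrite("pics/w14.png",f["color"][:,:,::-1]); np.savez("w14.npz",**f)
go(.569,.353,.08,-1.1)
```

```text
t 23.0 tcp [0.5449 0.3384 0.1559] [ 3.119  0.012 -1.095] w 0.0852 j7 [-0.55  0.81 -0.13  1.56  0.11  0.8  -1.81]
d mm [ 24.1  14.6 -75.9] rotvec [-0.    -0.026 -0.006]
```

View pics/w14.png

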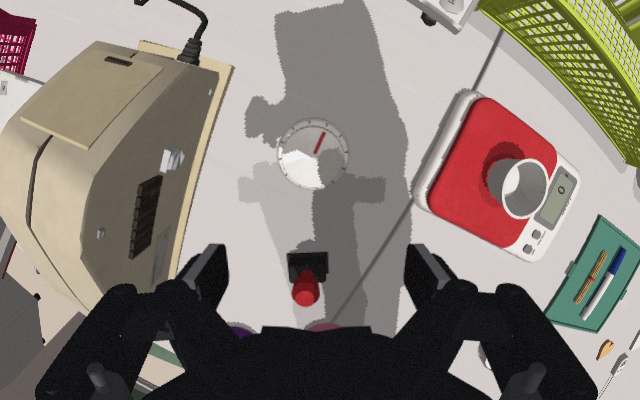

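Run:
```python
from h import *
w=dict(np.load("w14.npz"))
crop(w,240,90,150,130,5,"w14c.png")
print(pt(w,313,155,.0395,True), "stamp top",pt(w,306,298,.0715,True))
for q in [(276,155),(349,155)]: print(pt(w,*q,.0255,True))
```

```text
[0.56867018 0.3556251  0.0395    ] stamp top [0.45966733 0.30586661 0.0715    ]
[0.55158469 0.38426863 0.0255    ]
[0.5814281  0.32665629 0.0255    ]
```

View pics/w14c.png

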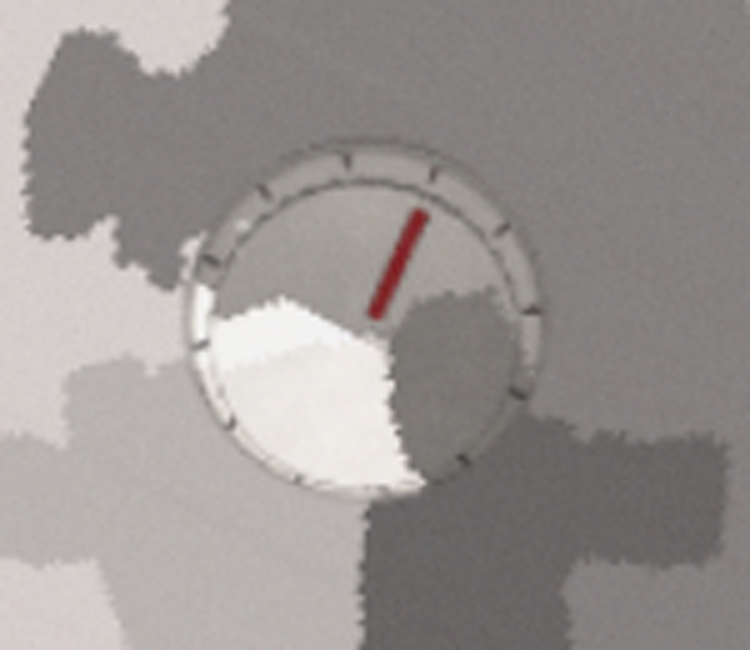

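Request:
play_rows:
  motion:
    - {"x": 12, "y": 8, "z": 0, "wx": 0, "wy": -0.026, "wz": -0.12}
    - {"x": 11, "y": 8, "z": 0, "wx": 0, "wy": 0, "wz": -0.12}
    - {"x": 0, "y": 0, "z": -30, "wx": 0, "wy": 0, "wz": -0.11}
    - {"x": 0, "y": 0, "z": -35, "wx": 0, "wy": 0, "wz": 0}
    - {"x": 0, "y": 0, "z": 0, "wx": 0, "wy": 0, "wz": 0}
    - {"x": 0, "y": 0, "z": 0, "wx": 0, "wy": 0, "wz": 0}
  gripper: 0.75

```text
time: 23.6
tcp_pos: [0.5711, 0.3432, 0.089]
tool_rot: [3.141, -0.007, -1.472]
ft_force: [-0.5, -0.6, 0.6]
grip_width: 0.0748
```

Run:
```python
from h import *
f=grab_frame("wrist"); cv2.imwrite("pics/w15.png",f["color"][:,:,::-1]); np.savez("w15.npz",**f)
go(.568,.3545,.028,-1.45)
```

```text
t 23.65 tcp [0.5707 0.3427 0.0888] [ 3.14  -0.008 -1.472] w 0.0749 j7 [-0.61  0.92 -0.01  1.54  0.02  0.69 -2.1 ]
d mm [ -2.7  11.8 -60.8] rotvec [ 0.008 -0.     0.022]
```

View pics/w15.png

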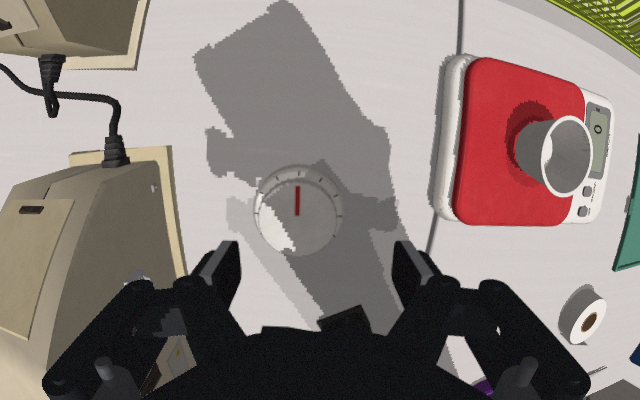

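Run:
```python
from h import *
w=dict(np.load("w15.npz")); crop(w,220,140,160,140,5,"w15c.png")
print(pt(w,299,215,.0395,True))
for u in (255,343): print(pt(w,u,215,.03,True))
```

```text
[0.57096993 0.35350289 0.0395    ]
[0.56460638 0.38424684 0.03      ]
[0.57062705 0.3235252  0.03      ]
```

View pics/w15c.png

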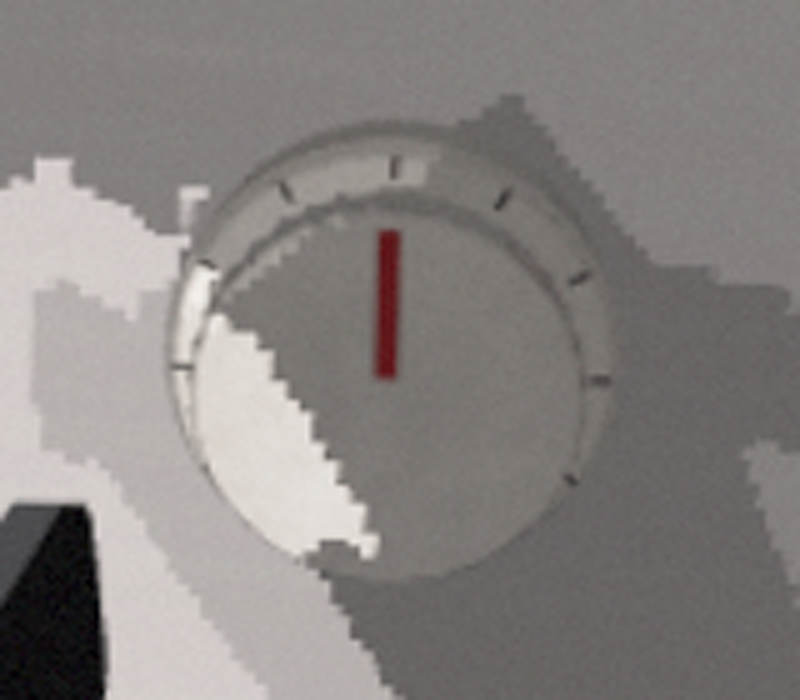

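Request:
play_rows:
  motion:
    - {"x": -2, "y": 11, "z": -5, "wx": 0.008, "wy": 0, "wz": 0.022}
    - {"x": 0, "y": 0, "z": -15, "wx": 0, "wy": 0, "wz": 0}
    - {"x": 0, "y": 0, "z": -20, "wx": 0, "wy": 0, "wz": 0}
    - {"x": 0, "y": 0, "z": -10, "wx": 0, "wy": 0, "wz": 0}
    - {"x": 0, "y": 0, "z": 0, "wx": 0, "wy": 0, "wz": 0}

```text
time: 24.15
tcp_pos: [0.5711, 0.3563, 0.0407]
tool_rot: [-3.135, 0.006, -1.448]
ft_force: [-0.7, -0.1, -0.6]
grip_width: 0.0746
```

```bash
python3 -c "
from h import *
go(.569,.354,.0275,-1.45)"
```

```text
t 24.15 tcp [0.5711 0.3563 0.0407] [-3.135  0.006 -1.448] w 0.0746 j7 [-0.62  0.99 -0.02  1.54  0.02  0.6  -2.09]
d mm [ -2.1  -2.3 -13.2] rotvec [-0.006  0.006 -0.002]
```

Request:
play_rows:
  motion:
    - {"x": -2, "y": -2, "z": -6, "wx": -0.006, "wy": 0.006, "wz": 0}
    - {"x": 0, "y": 0, "z": -6, "wx": 0, "wy": 0, "wz": 0}
    - {"x": 0, "y": 0, "z": 0, "wx": 0, "wy": 0, "wz": 0}

```text
time: 24.45
tcp_pos: [0.5696, 0.3545, 0.0288]
tool_rot: [-3.141, 0.001, -1.448]
ft_force: [-0.3, -0.7, -0.2]
grip_width: 0.0747
```

Request:
play_rows:
  motion:
    - {"x": 0, "y": 0, "z": 0, "wx": 0, "wy": 0, "wz": 0}
    - {"x": 0, "y": 0, "z": 0, "wx": 0, "wy": 0, "wz": 0}
    - {"x": 0, "y": 0, "z": 0, "wx": 0, "wy": 0, "wz": 0}
    - {"x": 0, "y": 0, "z": 0, "wx": 0, "wy": 0, "wz": 0}
    - {"x": 0, "y": 0, "z": 0, "wx": 0, "wy": 0, "wz": 0}
    - {"x": 0, "y": 0, "z": 0, "wx": 0, "wy": 0, "wz": 0}
  gripper: -1
  squeeze: 40

```text
time: 25.05
tcp_pos: [0.5704, 0.3549, 0.0302]
tool_rot: [-3.139, 0.001, -1.448]
ft_force: [-0.0, 0.3, -1.3]
grip_width: 0.0518
```

Run:
```python
from h import *
f=grab_frame("wrist"); cv2.imwrite("pics/w16.png",f["color"][:,:,::-1])
go(.569,.354,.0275,-1.45)
```

```text
t 25.1 tcp [0.5704 0.3549 0.0303] [-3.139e+00  1.000e-03 -1.448e+00] w 0.0512 j7 [-0.62  1.   -0.01  1.54  0.02  0.59 -2.09]
d mm [-1.4 -0.9 -2.8] rotvec [-0.002  0.003 -0.002]
```

View pics/w16.png

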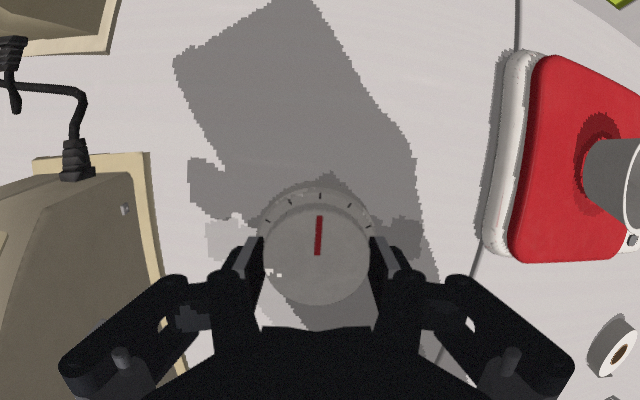

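Request:
play_rows:
  motion:
    - {"x": 0, "y": 0, "z": 0, "wx": 0, "wy": 0, "wz": 0}
    - {"x": 0, "y": 0, "z": 0, "wx": 0, "wy": 0, "wz": 0}
    - {"x": 0, "y": 0, "z": -4, "wx": 0, "wy": 0.003, "wz": 0}
    - {"x": 0, "y": 0, "z": 0, "wx": 0, "wy": 0, "wz": 0}
  gripper: 0.6

```text
time: 25.5
tcp_pos: [0.5706, 0.355, 0.0262]
tool_rot: [-3.141, 0.002, -1.448]
ft_force: [0.2, -0.3, -0.5]
grip_width: 0.0688
```

Request:
play_rows:
  motion:
    - {"x": 0, "y": 0, "z": 0, "wx": 0, "wy": 0, "wz": 0}
    - {"x": 0, "y": 0, "z": 0, "wx": 0, "wy": 0, "wz": 0}
    - {"x": 0, "y": 0, "z": 0, "wx": 0, "wy": 0, "wz": 0}
    - {"x": 0, "y": 0, "z": 0, "wx": 0, "wy": 0, "wz": 0}
    - {"x": 0, "y": 0, "z": 0, "wx": 0, "wy": 0, "wz": 0}
  gripper: -1
  squeeze: 50

```text
time: 26.0
tcp_pos: [0.571, 0.3551, 0.0266]
tool_rot: [-3.141, 0.002, -1.448]
ft_force: [-0.1, -0.9, 1.3]
grip_width: 0.0518
```

Request:
play_rows:
  motion:
    - {"x": 0, "y": 0, "z": 10, "wx": 0, "wy": 0, "wz": 0}
    - {"x": 0, "y": 0, "z": 20, "wx": 0, "wy": 0, "wz": 0}
    - {"x": 0, "y": 0, "z": 20, "wx": 0, "wy": 0, "wz": 0}
    - {"x": 0, "y": 0, "z": 0, "wx": 0, "wy": 0, "wz": 0}

```text
time: 26.4
tcp_pos: [0.57, 0.3546, 0.0782]
tool_rot: [3.14, 0.001, -1.448]
ft_force: [0.2, 0.8, -0.7]
grip_width: 0.0516
```

Run:
```python
from h import *
f=grab_frame("wrist"); cv2.imwrite("pics/w17.png",f["color"][:,:,::-1])
g=grab_frame("scene"); crop(g,100,200,200,150,4,"s17.png")
go(.569,.354,.0275,-1.45)
```

```text
t 26.5 tcp [0.5682 0.3536 0.0755] [ 3.136e+00 -1.000e-03 -1.448e+00] w 0.0515 j7 [-0.62  0.94 -0.02  1.53  0.02  0.68 -2.09]
d mm [  0.8   0.4 -48. ] rotvec [ 0.001 -0.006 -0.002]
```

View pics/w17.png

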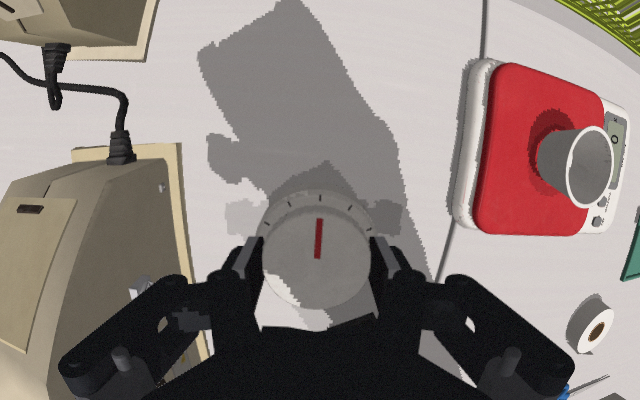

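View pics/s17.png

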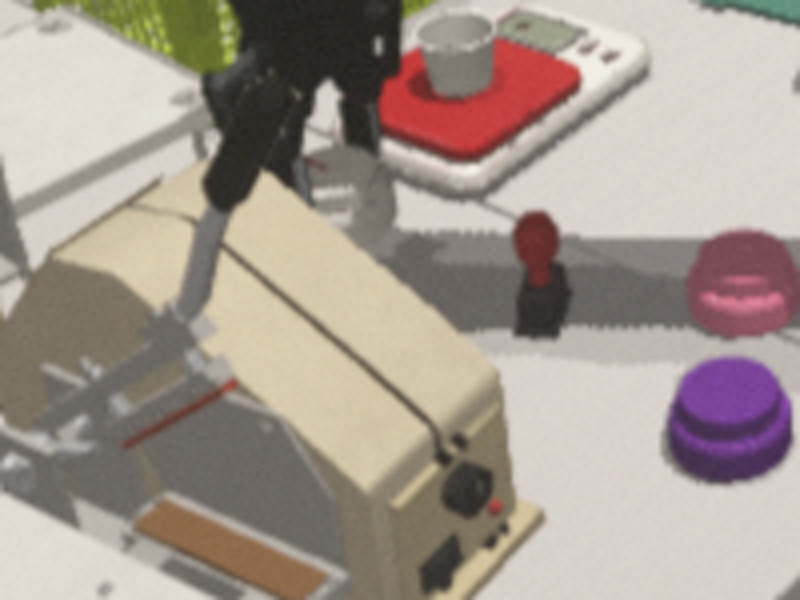

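Request:
play_rows:
  motion:
    - {"x": 0, "y": 0, "z": 45, "wx": 0, "wy": 0, "wz": 0}
    - {"x": 0, "y": -10, "z": 45, "wx": 0, "wy": 0, "wz": 0}
    - {"x": 4, "y": -30, "z": 20, "wx": 0, "wy": 0, "wz": 0}
    - {"x": 7, "y": -42, "z": 0, "wx": 0, "wy": 0, "wz": 0}
    - {"x": 7, "y": -42, "z": 0, "wx": 0, "wy": 0, "wz": 0}
    - {"x": 7, "y": -42, "z": 0, "wx": 0, "wy": 0, "wz": 0}
    - {"x": 7, "y": -42, "z": 0, "wx": 0, "wy": 0, "wz": 0}
    - {"x": 7, "y": -42, "z": 0, "wx": 0, "wy": 0, "wz": 0}
    - {"x": 7, "y": -42, "z": 0, "wx": 0, "wy": 0, "wz": 0}
    - {"x": 7, "y": -42, "z": 0, "wx": 0, "wy": 0, "wz": 0}
    - {"x": 7, "y": -42, "z": 0, "wx": 0, "wy": 0, "wz": 0}
    - {"x": 7, "y": -42, "z": 0, "wx": 0, "wy": 0, "wz": 0}

```text
time: 27.7
tcp_pos: [0.6233, -0.0704, 0.1735]
tool_rot: [3.111, 0.003, -1.429]
ft_force: [0.8, 0.3, -1.1]
grip_width: 0.0519
```

```bash
python3 -c "
from h import *
go(.6616,-.1962,.12,-1.464)"
```

```text
t 27.7 tcp [ 0.6233 -0.0704  0.1735] [ 3.111e+00  3.000e-03 -1.429e+00] w 0.0519 j7 [ 0.09  0.77 -0.09  1.58  0.09  0.82 -1.47]
d mm [  38.3 -125.8  -53.5] rotvec [ 0.001 -0.031 -0.035]
```

Request:
play_rows:
  motion:
    - {"x": 10, "y": -35, "z": 0, "wx": 0, "wy": -0.03, "wz": -0.02}
    - {"x": 10, "y": -35, "z": 0, "wx": 0, "wy": 0, "wz": -0.015}
    - {"x": 10, "y": -30, "z": -10, "wx": 0, "wy": 0, "wz": 0}
    - {"x": 5, "y": -10, "z": -15, "wx": 0, "wy": 0, "wz": 0}
    - {"x": 0, "y": 0, "z": -15, "wx": 0, "wy": 0, "wz": 0}
    - {"x": 0, "y": 0, "z": 0, "wx": 0, "wy": 0, "wz": 0}
    - {"x": 0, "y": 0, "z": 0, "wx": 0, "wy": 0, "wz": 0}

```text
time: 28.4
tcp_pos: [0.6527, -0.1912, 0.1221]
tool_rot: [3.127, -0.0, -1.474]
ft_force: [0.9, -0.5, -0.2]
grip_width: 0.0519
```

Run:
```python
from h import *
f=grab_frame("wrist"); cv2.imwrite("pics/w18.png",f["color"][:,:,::-1])
go(.6616,-.1962,.07,-1.464)
```

```text
t 28.45 tcp [ 0.6524 -0.1904  0.122 ] [ 3.126e+00  1.000e-03 -1.473e+00] w 0.0517 j7 [ 0.26  0.89 -0.09  1.46  0.1   0.81 -1.34]
d mm [  9.2  -5.8 -52. ] rotvec [ 0.001 -0.015  0.009]
```

View pics/w18.png

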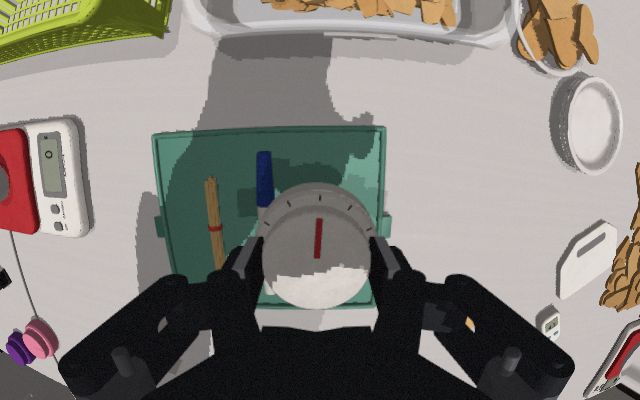

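Request:
play_rows:
  motion:
    - {"x": 7, "y": -5, "z": -15, "wx": 0, "wy": -0.015, "wz": 0.009}
    - {"x": 0, "y": 0, "z": -20, "wx": 0, "wy": 0, "wz": 0}
    - {"x": 0, "y": 0, "z": -20, "wx": 0, "wy": 0, "wz": 0}
    - {"x": 0, "y": 0, "z": -5, "wx": 0, "wy": 0, "wz": 0}
    - {"x": 0, "y": 0, "z": 0, "wx": 0, "wy": 0, "wz": 0}

```text
time: 28.95
tcp_pos: [0.663, -0.1854, 0.0648]
tool_rot: [-3.135, 0.003, -1.453]
ft_force: [-0.0, 0.2, -1.0]
grip_width: 0.0514
```

```bash
python3 -c "
from h import *
go(.6616,-.1962,.03,-1.464)"
```

```text
t 28.95 tcp [ 0.663  -0.1854  0.0648] [-3.135e+00  3.000e-03 -1.453e+00] w 0.0514 j7 [ 0.25  0.97 -0.09  1.48  0.11  0.69 -1.33]
d mm [ -1.4 -10.8 -34.8] rotvec [-0.003  0.006 -0.011]
```

Request:
play_rows:
  motion:
    - {"x": -1, "y": -11, "z": -5, "wx": -0.003, "wy": 0.006, "wz": -0.011}
    - {"x": 0, "y": 0, "z": -12, "wx": 0, "wy": 0, "wz": 0}
    - {"x": 0, "y": 0, "z": -8, "wx": 0, "wy": 0, "wz": 0}
    - {"x": 0, "y": 0, "z": 0, "wx": 0, "wy": 0, "wz": 0}

```text
time: 29.35
tcp_pos: [0.664, -0.1969, 0.0412]
tool_rot: [-3.137, -0.001, -1.464]
ft_force: [0.4, 0.0, -1.2]
grip_width: 0.0517
```

```bash
python3 -c "
from h import *
go(.6616,-.1962,.0285,-1.464)"
```

```text
t 29.35 tcp [ 0.664  -0.1969  0.0412] [-3.137e+00 -1.000e-03 -1.464e+00] w 0.0517 j7 [ 0.26  1.01 -0.08  1.47  0.11  0.67 -1.33]
d mm [ -2.4   0.7 -12.7] rotvec [ 0.001  0.005 -0.   ]
```

Request:
play_rows:
  motion:
    - {"x": -2, "y": 0, "z": -7, "wx": 0, "wy": 0.005, "wz": 0}
    - {"x": 0, "y": 0, "z": -4, "wx": 0, "wy": 0, "wz": 0}
    - {"x": 0, "y": 0, "z": 0, "wx": 0, "wy": 0, "wz": 0}

```text
time: 29.65
tcp_pos: [0.6618, -0.1969, 0.0292]
tool_rot: [3.141, -0.001, -1.464]
ft_force: [0.5, 0.2, -0.7]
grip_width: 0.0519
```

```bash
python3 -c "
from h import *
go(.6616,-.1962,.0285,-1.464)"
```

```text
t 29.65 tcp [ 0.6618 -0.1969  0.0292] [ 3.141e+00 -1.000e-03 -1.464e+00] w 0.0519 j7 [ 0.26  1.03 -0.08  1.47  0.12  0.65 -1.34]
d mm [-0.2  0.7 -0.7] rotvec [ 0.001 -0.001 -0.   ]
```

Request:
play_rows:
  motion:
    - {"x": 0, "y": 0, "z": -1, "wx": 0, "wy": 0, "wz": 0}
    - {"x": 0, "y": 0, "z": 0, "wx": 0, "wy": 0, "wz": 0}

```text
time: 29.85
tcp_pos: [0.6621, -0.1968, 0.0283]
tool_rot: [3.141, -0.001, -1.464]
ft_force: [0.1, 0.3, -1.9]
grip_width: 0.0515
```

Request:
play_rows:
  motion:
    - {"x": 0, "y": 0, "z": 0, "wx": 0, "wy": 0, "wz": 0}
    - {"x": 0, "y": 0, "z": 0, "wx": 0, "wy": 0, "wz": 0}
    - {"x": 0, "y": 0, "z": 0, "wx": 0, "wy": 0, "wz": 0}
    - {"x": 0, "y": 0, "z": 25, "wx": 0, "wy": 0, "wz": 0}
    - {"x": 0, "y": 0, "z": 45, "wx": 0, "wy": 0, "wz": 0}
    - {"x": 0, "y": 0, "z": 45, "wx": 0, "wy": 0, "wz": 0}
    - {"x": 0, "y": 0, "z": 40, "wx": 0, "wy": 0, "wz": 0}
    - {"x": 0, "y": 0, "z": 0, "wx": 0, "wy": 0, "wz": 0}
  gripper: 0.7

```text
time: 30.65
tcp_pos: [0.6611, -0.1962, 0.1888]
tool_rot: [3.141, -0.0, -1.463]
ft_force: [1.0, -0.1, -0.5]
grip_width: 0.0728
```

Run:
```python
from h import *
f=grab_frame("wrist"); cv2.imwrite("pics/w19.png",f["color"][:,:,::-1]); np.savez("w19.npz",**f)
go(.459,.303,.17,-1.1)
```

```text
t 30.7 tcp [ 0.6593 -0.1958  0.186 ] [ 3.136e+00  1.000e-03 -1.463e+00] w 0.0727 j7 [ 0.27  0.83 -0.1   1.39  0.09  0.93 -1.31]
d mm [-200.3  498.8  -16. ] rotvec [ 0.    -0.005  0.363]
```

View pics/w19.png

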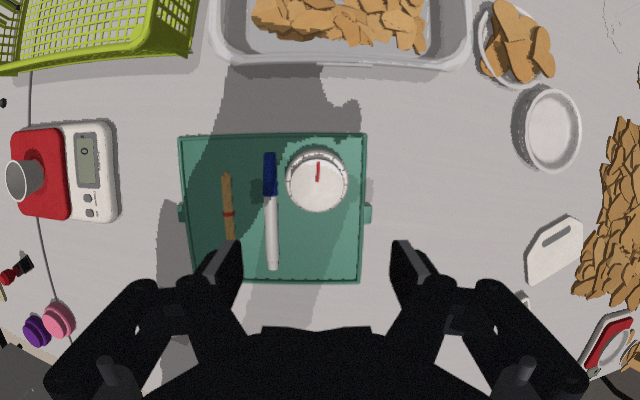

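Request:
play_rows:
  motion:
    - {"x": -8, "y": 20, "z": 0, "wx": 0, "wy": -0.005, "wz": 0}
    - {"x": -17, "y": 42, "z": 0, "wx": 0, "wy": 0, "wz": 0}
    - {"x": -17, "y": 42, "z": 0, "wx": 0, "wy": 0, "wz": 0}
    - {"x": -17, "y": 42, "z": 0, "wx": 0, "wy": 0, "wz": 0}
    - {"x": -17, "y": 42, "z": 0, "wx": 0, "wy": 0, "wz": 0}
    - {"x": -17, "y": 42, "z": 0, "wx": 0, "wy": 0, "wz": 0}
    - {"x": -17, "y": 42, "z": 0, "wx": 0, "wy": 0, "wz": 0}
    - {"x": -17, "y": 42, "z": 0, "wx": 0, "wy": 0, "wz": 0}
    - {"x": -17, "y": 42, "z": 0, "wx": 0, "wy": 0, "wz": 0}
    - {"x": -17, "y": 42, "z": 0, "wx": 0, "wy": 0, "wz": 0}
    - {"x": -17, "y": 42, "z": 0, "wx": 0, "wy": 0, "wz": 0}
    - {"x": 0, "y": 0, "z": 0, "wx": 0, "wy": 0, "wz": 0}
  gripper: 0.4

```text
time: 31.9
tcp_pos: [0.4609, 0.2547, 0.1733]
tool_rot: [3.121, -0.003, -1.467]
ft_force: [0.2, 0.3, -0.1]
grip_width: 0.0599
```

Run:
```python
from h import *
f=grab_frame("wrist"); cv2.imwrite("pics/w20.png",f["color"][:,:,::-1]); np.savez("w20.npz",**f)
go(.459,.303,.17,-1.45)
```

```text
t 31.95 tcp [0.4624 0.2506 0.1732] [ 3.121 -0.007 -1.471] w 0.0599 j7 [-0.57  0.65 -0.02  1.91  0.01  0.6  -2.06]
d mm [-3.4 52.4 -3.2] rotvec [ 0.009 -0.02   0.021]
```

View pics/w20.png

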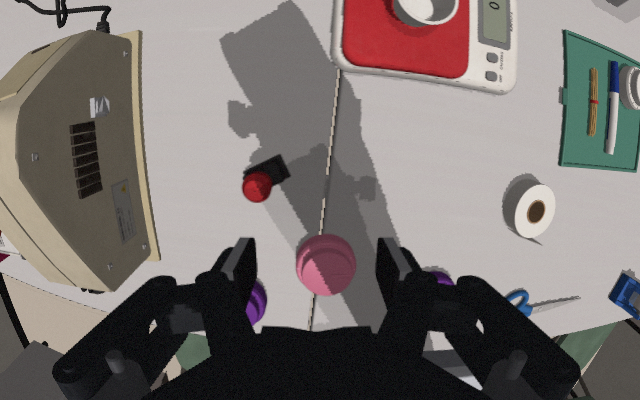

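Run:
```python
from h import *
w=dict(np.load("w20.npz"))
hsv=cv2.cvtColor(w["color"],cv2.COLOR_RGB2HSV)
m=((hsv[...,1]>140)&((hsv[...,0]<8)|(hsv[...,0]>172))).astype(np.uint8); mm=np.zeros_like(m); mm[165:208,235:280]=m[165:208,235:280]
v,u=np.nonzero(mm); print(len(u),u.mean(),v.mean(),u.min(),u.max(),v.min(),v.max())
for z in (.0585,.0715): print(pt(w,u.mean(),v.mean(),z,True))
print("pink",pt(w,326,265,.0395,True))
```

```text
706 256.87393767705385 185.88101983002832 243 272 170 201
[0.4585706  0.30499997 0.0585    ]
[0.46216748 0.30279396 0.0715    ]
pink [0.3780965  0.23509658 0.0395    ]
```

Request:
play_rows:
  motion:
    - {"x": -2, "y": 26, "z": 0, "wx": 0.009, "wy": -0.02, "wz": 0.02}
    - {"x": -1, "y": 26, "z": 0, "wx": 0, "wy": 0, "wz": 0}
    - {"x": 0, "y": 0, "z": -20, "wx": 0, "wy": 0, "wz": 0}
    - {"x": 0, "y": 0, "z": -20, "wx": 0, "wy": 0, "wz": 0}
    - {"x": 0, "y": 0, "z": 0, "wx": 0, "wy": 0, "wz": 0}
    - {"x": 0, "y": 0, "z": 0, "wx": 0, "wy": 0, "wz": 0}

```text
time: 32.55
tcp_pos: [0.4612, 0.2945, 0.1285]
tool_rot: [3.138, -0.01, -1.46]
ft_force: [0.2, 0.3, 0.3]
grip_width: 0.0595
```

Run:
```python
from h import *
f=grab_frame("wrist"); cv2.imwrite("pics/w21.png",f["color"][:,:,::-1]); np.savez("w21.npz",**f)
w=f
hsv=cv2.cvtColor(w["color"],cv2.COLOR_RGB2HSV)
m=((hsv[...,1]>140)&((hsv[...,0]<8)|(hsv[...,0]>172))).astype(np.uint8)
n,l,s,c=cv2.connectedComponentsWithStats(m)
for i in range(1,n):
    if s[i,4]>200: print(s[i],c[i],pt(w,*c[i],.0585,True))
go(.459,.3045,.08,-1.45)
```

```text
[ 395    0  131   89 8120] [457.84421182  45.22118227] [0.59366742 0.20406588 0.0585    ]
[ 281  191   35   37 1038] [298.35260116 209.1522158 ] [0.45809903 0.30574225 0.0585    ]
t 32.6 tcp [0.4611 0.2943 0.1285] [ 3.138 -0.01  -1.46 ] w 0.0596 j7 [-0.66  0.74 -0.    1.89  0.01  0.52 -2.13]
d mm [ -2.1  10.2 -48.5] rotvec [ 0.01  -0.003  0.01 ]
```

View pics/w21.png

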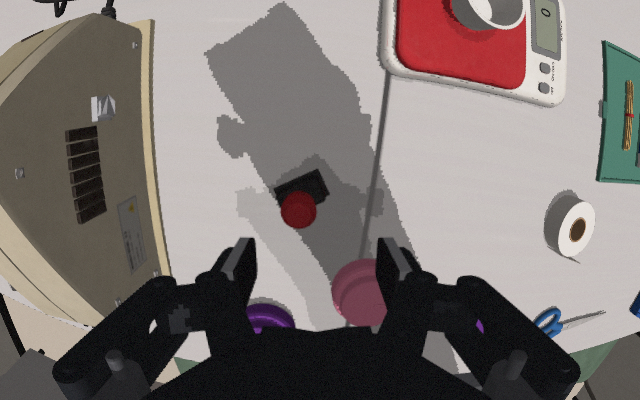

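Request:
play_rows:
  motion:
    - {"x": -2, "y": 11, "z": -10, "wx": 0.01, "wy": -0.003, "wz": 0.01}
    - {"x": 0, "y": 0, "z": -18, "wx": 0, "wy": 0, "wz": 0}
    - {"x": 0, "y": 0, "z": 0, "wx": 0, "wy": 0, "wz": 0}
    - {"x": 0, "y": 0, "z": 0, "wx": 0, "wy": 0, "wz": 0}

```text
time: 33.0
tcp_pos: [0.4609, 0.3068, 0.1014]
tool_rot: [-3.136, 0.003, -1.451]
ft_force: [-0.4, -0.3, -0.1]
grip_width: 0.0598
```

Run:
```python
from h import *
f=grab_frame("wrist"); crop(f,160,120,320,240,2.4,"w22.png")
go(.4585,.305,.033,-1.45)
```

```text
t 33.05 tcp [0.4607 0.3066 0.1014] [-3.137e+00  3.000e-03 -1.451e+00] w 0.0598 j7 [-0.67  0.79 -0.01  1.9   0.01  0.45 -2.13]
d mm [ -2.2  -1.6 -68.4] rotvec [-0.004  0.004  0.001]
```

View pics/w22.png

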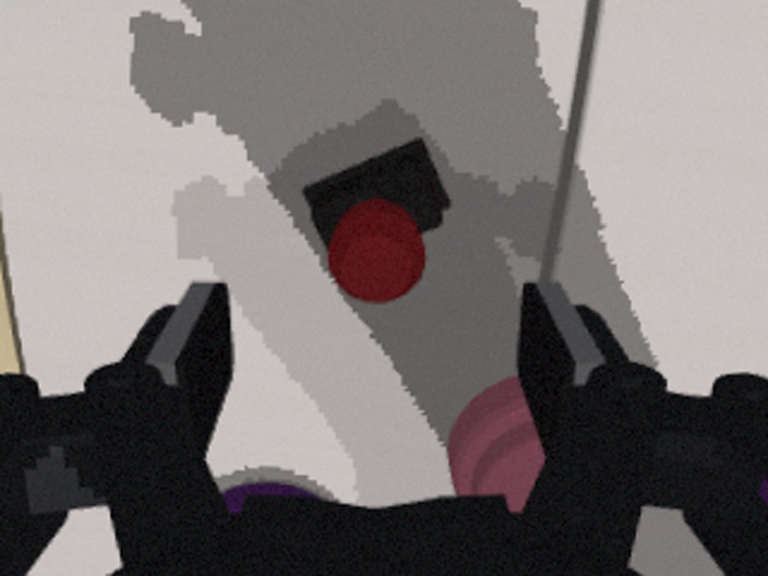

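Request:
play_rows:
  motion:
    - {"x": -2, "y": -2, "z": -10, "wx": -0.004, "wy": 0.004, "wz": 0}
    - {"x": 0, "y": 0, "z": -15, "wx": 0, "wy": 0, "wz": 0}
    - {"x": 0, "y": 0, "z": -15, "wx": 0, "wy": 0, "wz": 0}
    - {"x": 0, "y": 0, "z": -10, "wx": 0, "wy": 0, "wz": 0}
    - {"x": 0, "y": 0, "z": 0, "wx": 0, "wy": 0, "wz": 0}

```text
time: 33.55
tcp_pos: [0.4597, 0.3054, 0.0509]
tool_rot: [-3.138, 0.002, -1.451]
ft_force: [0.3, -0.1, 0.4]
grip_width: 0.0595
```

Run:
```python
from h import *
go(.4585,.305,.037,-1.45)
```

```text
t 33.55 tcp [0.4597 0.3054 0.0509] [-3.138e+00  2.000e-03 -1.451e+00] w 0.0595 j7 [-0.67  0.87 -0.01  1.92  0.02  0.34 -2.14]
d mm [ -1.2  -0.4 -13.9] rotvec [-0.002  0.004  0.001]
```

Request:
play_rows:
  motion:
    - {"x": -1, "y": 0, "z": -8, "wx": -0.002, "wy": 0.004, "wz": 0}
    - {"x": 0, "y": 0, "z": -6, "wx": 0, "wy": 0, "wz": 0}
    - {"x": 0, "y": 0, "z": 0, "wx": 0, "wy": 0, "wz": 0}

```text
time: 33.85
tcp_pos: [0.4591, 0.3057, 0.0365]
tool_rot: [-3.141, 0.001, -1.451]
ft_force: [-0.8, 0.8, -0.2]
grip_width: 0.0598
```

Request:
play_rows:
  motion:
    - {"x": 0, "y": 0, "z": 0, "wx": 0, "wy": 0, "wz": 0}
    - {"x": 0, "y": 0, "z": 0, "wx": 0, "wy": 0, "wz": 0}
    - {"x": 0, "y": 0, "z": 0, "wx": 0, "wy": 0, "wz": 0}
    - {"x": 0, "y": 0, "z": 0, "wx": 0, "wy": 0, "wz": 0}
    - {"x": 0, "y": 0, "z": 0, "wx": 0, "wy": 0, "wz": 0}
    - {"x": 0, "y": 0, "z": 0, "wx": 0, "wy": 0, "wz": 0}
    - {"x": 0, "y": 0, "z": 0, "wx": 0, "wy": 0, "wz": 0}
  gripper: -1
  squeeze: 50

```text
time: 34.55
tcp_pos: [0.4597, 0.3061, 0.0375]
tool_rot: [-3.139, 0.002, -1.451]
ft_force: [1.2, -0.7, -0.8]
grip_width: 0.0249
```

Request:
play_rows:
  motion:
    - {"x": 0, "y": 0, "z": 8, "wx": 0, "wy": 0, "wz": 0}
    - {"x": 0, "y": 0, "z": 25, "wx": 0, "wy": 0, "wz": 0}
    - {"x": 0, "y": 0, "z": 40, "wx": 0, "wy": 0, "wz": 0}
    - {"x": 0, "y": 0, "z": 40, "wx": 0, "wy": 0, "wz": 0}
    - {"x": 0, "y": 0, "z": 20, "wx": 0, "wy": 0, "wz": 0}
    - {"x": 0, "y": 0, "z": 0, "wx": 0, "wy": 0, "wz": 0}

```text
time: 35.15
tcp_pos: [0.4585, 0.3051, 0.1768]
tool_rot: [-3.141, 0.001, -1.452]
ft_force: [0.8, -0.3, -0.9]
grip_width: 0.0249
```

Run:
```python
from h import *
f=grab_frame("wrist"); cv2.imwrite("pics/w23.png",f["color"][:,:,::-1])
g=grab_frame("scene"); crop(g,150,150,200,150,4,"s23.png")
go(.577,-.205,.17,-1.464)
```

```text
t 35.25 tcp [0.457  0.3042 0.174 ] [ 3.138e+00 -2.000e-03 -1.451e+00] w 0.0248 j7 [-0.67  0.67 -0.01  1.86  0.01  0.62 -2.13]
d mm [ 120.  -509.2   -4. ] rotvec [ 0.002 -0.003 -0.013]
```

View pics/w23.png

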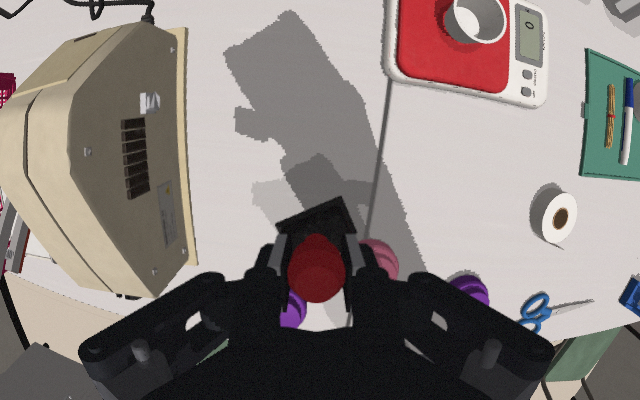

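View pics/s23.png

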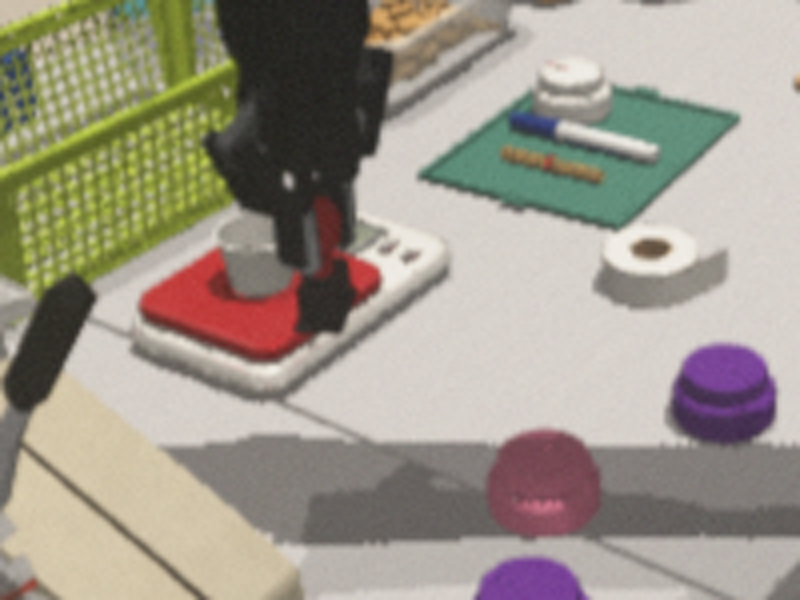

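Request:
play_rows:
  motion:
    - {"x": 4, "y": -15, "z": 0, "wx": 0, "wy": 0, "wz": 0}
    - {"x": 7, "y": -30, "z": 0, "wx": 0, "wy": 0, "wz": 0}
    - {"x": 10, "y": -42, "z": 0, "wx": 0, "wy": 0, "wz": 0}
    - {"x": 10, "y": -42, "z": 0, "wx": 0, "wy": 0, "wz": 0}
    - {"x": 10, "y": -42, "z": 0, "wx": 0, "wy": 0, "wz": 0}
    - {"x": 10, "y": -42, "z": 0, "wx": 0, "wy": 0, "wz": 0}
    - {"x": 10, "y": -42, "z": 0, "wx": 0, "wy": 0, "wz": 0}
    - {"x": 10, "y": -42, "z": 0, "wx": 0, "wy": 0, "wz": 0}
    - {"x": 10, "y": -42, "z": 0, "wx": 0, "wy": 0, "wz": 0}
    - {"x": 10, "y": -42, "z": 0, "wx": 0, "wy": 0, "wz": 0}
    - {"x": 8, "y": -25, "z": 0, "wx": 0, "wy": 0, "wz": 0}
    - {"x": 5, "y": -10, "z": 0, "wx": 0, "wy": 0, "wz": 0}

```text
time: 36.45
tcp_pos: [0.5451, -0.1428, 0.1554]
tool_rot: [3.099, -0.007, -1.453]
ft_force: [-0.2, 0.5, -1.6]
grip_width: 0.0247
```

Run:
```python
from h import *
go(.577,-.205,.12,-1.464)
```

```text
t 36.45 tcp [ 0.5451 -0.1428  0.1554] [ 3.099 -0.007 -1.453] w 0.0247 j7 [ 0.22  0.72 -0.1   1.79  0.13  0.67 -1.41]
d mm [ 31.9 -62.2 -35.4] rotvec [ 0.012 -0.041 -0.011]
```

Request:
play_rows:
  motion:
    - {"x": 12, "y": -25, "z": 0, "wx": 0.006, "wy": -0.02, "wz": -0.005}
    - {"x": 12, "y": -25, "z": 0, "wx": 0.006, "wy": -0.02, "wz": -0.005}
    - {"x": 6, "y": -12, "z": -10, "wx": 0, "wy": 0, "wz": 0}
    - {"x": 0, "y": 0, "z": -15, "wx": 0, "wy": 0, "wz": 0}
    - {"x": 0, "y": 0, "z": 0, "wx": 0, "wy": 0, "wz": 0}
    - {"x": 0, "y": 0, "z": 0, "wx": 0, "wy": 0, "wz": 0}

```text
time: 37.05
tcp_pos: [0.5703, -0.205, 0.1218]
tool_rot: [3.127, 0.008, -1.462]
ft_force: [0.6, 1.1, -1.0]
grip_width: 0.0248
```

Run:
```python
from h import *
f=grab_frame("wrist"); cv2.imwrite("pics/w24.png",f["color"][:,:,::-1])
go(.577,-.205,.08,-1.464)
```

```text
t 37.1 tcp [ 0.5701 -0.2045  0.1217] [ 3.127  0.009 -1.461] w 0.0248 j7 [ 0.34  0.81 -0.12  1.7   0.14  0.65 -1.32]
d mm [  6.9  -0.5 -41.7] rotvec [-0.007 -0.015 -0.003]
```

View pics/w24.png

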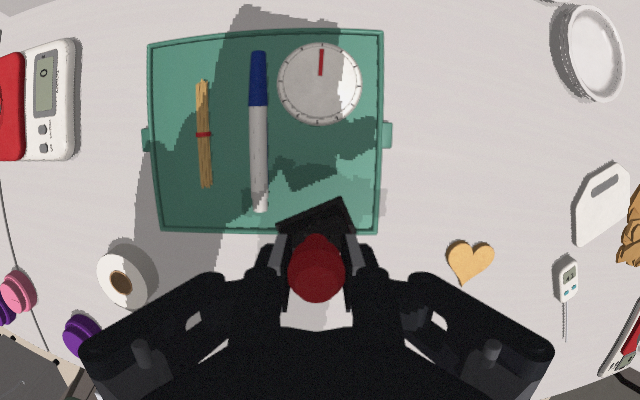

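Request:
play_rows:
  motion:
    - {"x": 5, "y": 0, "z": -10, "wx": -0.007, "wy": -0.015, "wz": 0}
    - {"x": 0, "y": 0, "z": -15, "wx": 0, "wy": 0, "wz": 0}
    - {"x": 0, "y": 0, "z": -15, "wx": 0, "wy": 0, "wz": 0}
    - {"x": 0, "y": 0, "z": -10, "wx": 0, "wy": 0, "wz": 0}
    - {"x": 0, "y": 0, "z": 0, "wx": 0, "wy": 0, "wz": 0}

```text
time: 37.6
tcp_pos: [0.5757, -0.1999, 0.0703]
tool_rot: [-3.141, 0.002, -1.455]
ft_force: [-0.4, 0.3, -0.6]
grip_width: 0.0247
```

Run:
```python
from h import *
go(.577,-.205,.039,-1.464)
```

```text
t 37.6 tcp [ 0.5757 -0.1999  0.0703] [-3.141e+00  2.000e-03 -1.455e+00] w 0.0247 j7 [ 0.32  0.89 -0.1   1.73  0.16  0.53 -1.34]
d mm [  1.3  -5.1 -31.3] rotvec [-0.002 -0.    -0.009]
```

Request:
play_rows:
  motion:
    - {"x": 1, "y": -5, "z": -6, "wx": 0, "wy": 0, "wz": -0.009}
    - {"x": 0, "y": 0, "z": -10, "wx": 0, "wy": 0, "wz": 0}
    - {"x": 0, "y": 0, "z": -8, "wx": 0, "wy": 0, "wz": 0}
    - {"x": 0, "y": 0, "z": 0, "wx": 0, "wy": 0, "wz": 0}

```text
time: 38.0
tcp_pos: [0.5774, -0.2056, 0.0451]
tool_rot: [-3.14, 0.001, -1.465]
ft_force: [-0.1, 0.1, -0.8]
grip_width: 0.025
```

Run:
```python
from h import *
go(.577,-.205,.039,-1.464)
```

```text
t 38.0 tcp [ 0.5774 -0.2056  0.0451] [-3.140e+00  1.000e-03 -1.465e+00] w 0.025 j7 [ 0.32  0.93 -0.1   1.73  0.16  0.49 -1.34]
d mm [-0.4  0.6 -6.1] rotvec [-0.002  0.001  0.001]
```

Request:
play_rows:
  motion:
    - {"x": 0, "y": 0, "z": -5, "wx": 0, "wy": 0, "wz": 0}
    - {"x": 0, "y": 0, "z": 0, "wx": 0, "wy": 0, "wz": 0}
    - {"x": 0, "y": 0, "z": -1, "wx": 0, "wy": 0, "wz": 0}
    - {"x": 0, "y": 0, "z": 0, "wx": 0, "wy": 0, "wz": 0}

```text
time: 38.4
tcp_pos: [0.5776, -0.2057, 0.0389]
tool_rot: [-3.14, 0.001, -1.465]
ft_force: [0.1, 0.0, 0.0]
grip_width: 0.0249
```

Request:
play_rows:
  motion:
    - {"x": 0, "y": 0, "z": 0, "wx": 0, "wy": 0, "wz": 0}
    - {"x": 0, "y": 0, "z": 0, "wx": 0, "wy": 0, "wz": 0}
    - {"x": 0, "y": 0, "z": 0, "wx": 0, "wy": 0, "wz": 0}
    - {"x": 0, "y": 0, "z": 0, "wx": 0, "wy": 0, "wz": 0}
    - {"x": 0, "y": 0, "z": 15, "wx": 0, "wy": 0, "wz": 0}
    - {"x": 0, "y": 0, "z": 30, "wx": 0, "wy": 0, "wz": 0}
    - {"x": 0, "y": 0, "z": 45, "wx": 0, "wy": 0, "wz": 0}
    - {"x": 0, "y": 0, "z": 45, "wx": 0, "wy": 0, "wz": 0}
    - {"x": 0, "y": 0, "z": 45, "wx": 0, "wy": 0, "wz": 0}
    - {"x": -20, "y": -10, "z": 20, "wx": 0, "wy": 0, "wz": 0}
    - {"x": -20, "y": -10, "z": 0, "wx": 0, "wy": 0, "wz": 0}
    - {"x": 0, "y": 0, "z": 0, "wx": 0, "wy": 0, "wz": 0}
  gripper: 0.2

```text
time: 39.6
tcp_pos: [0.5367, -0.2253, 0.2559]
tool_rot: [-3.132, -0.003, -1.463]
ft_force: [-0.5, -1.1, -0.3]
grip_width: 0.0512
```

Run:
```python
from h import *
f=grab_frame("wrist"); cv2.imwrite("pics/w25.png",f["color"][:,:,::-1]); np.savez("w25.npz",**f)
g=grab_frame("scene"); crop(g,180,130,220,160,3.6,"s25.png")
```

```text
(no output)
```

View pics/w25.png

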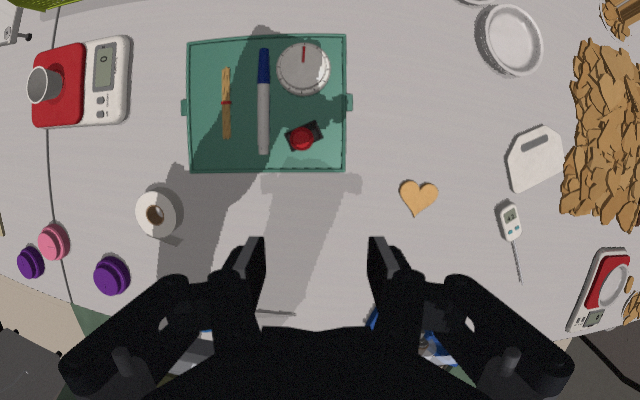

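View pics/s25.png

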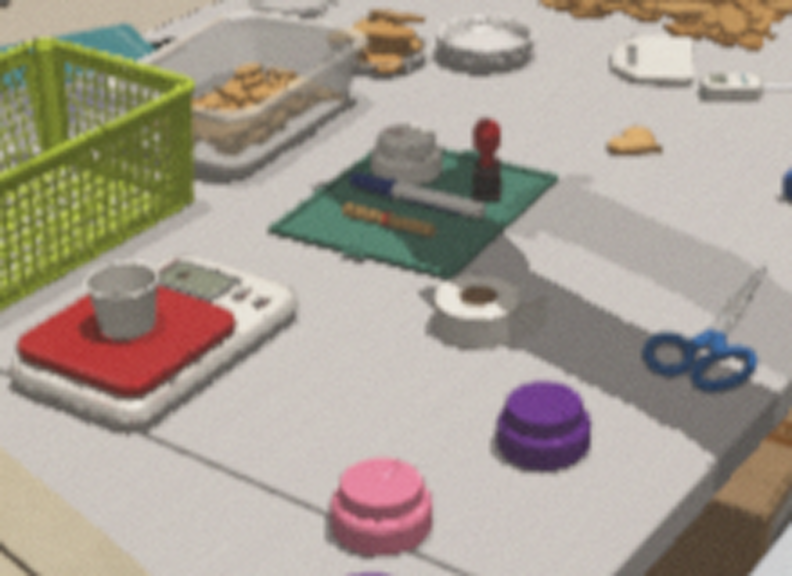

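Run:
```python
from h import *
w=dict(np.load("w25.npz"))
c=np.array([pt(w,*q,.008,True)[:2] for q in [(187,42),(346,35),(346,171),(190,171)]]); ctr=c.mean(0); print(c,ctr)
def loc(p): d=p[:2]-ctr; a=.106; return np.round([d[0]*np.cos(a)+d[1]*np.sin(a),-d[0]*np.sin(a)+d[1]*np.cos(a)],4)
a,b=pt(w,263.5,48,.011,True),pt(w,263.5,154,.011,True); print("marker",loc((a+b)/2),np.arctan2(*(a-b)[1::-1])-.106)
a,b=pt(w,225,67,.01,True),pt(w,226,138,.01,True); print("ties",loc((a+b)/2),np.arctan2(*(a-b)[1::-1])-.106)
print("timer",loc(pt(w,303,66,.041,True)),"stamp",loc(pt(w,301,138,.06,True)))
print("cup",pt(w,44,84,.077,True)[:2])
P=np.array([pt(w,*q,.037,True)[:2] for q in [(33,47),(84,40),(84,124),(32,128)]]);print("plate",P.mean(0))
print("cookie",pt(w,418,197,.008,True),"roll",pt(w,155,214,.028,True))
```

```text
[[ 0.69105082 -0.03789047]
 [ 0.71122108 -0.24522546]
 [ 0.53676932 -0.26496178]
 [ 0.51631515 -0.05674935]] [ 0.61383909 -0.15120676]
marker [ 0.0018 -0.0002] -0.007290058844076089
ties [0.0019 0.0495] 0.000278326147660074
timer [ 0.0397 -0.0514] stamp [-0.043  -0.0499]
cup [0.63740722 0.16395864]
plate [0.63978668 0.18318961]
cookie [ 0.51310246 -0.36787851  0.008     ] roll [ 0.45548812 -0.01025012  0.028     ]
```

Run:
```python
from h import *
f=grab_frame("top"); crop(f,220,125,90,60,8,"t26.png"); np.savez("t26.npz",**f)
w=dict(np.load("w25.npz")); crop(w,10,20,140,120,5,"w25c.png")
print("proj cup rim expected",proj(f,(.638,.184,.077)),"foot",proj(f,(.638,.184,.037)))
```

```text
proj cup rim expected (np.float64(251.55288525647774), np.float64(149.897119599878)) foot (np.float64(253.1469911947663), np.float64(153.28670195097877))
```

View pics/t26.png

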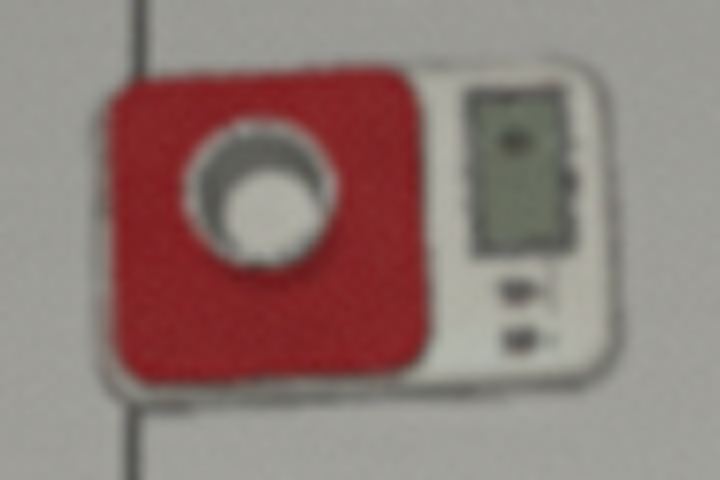

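View pics/w25c.png

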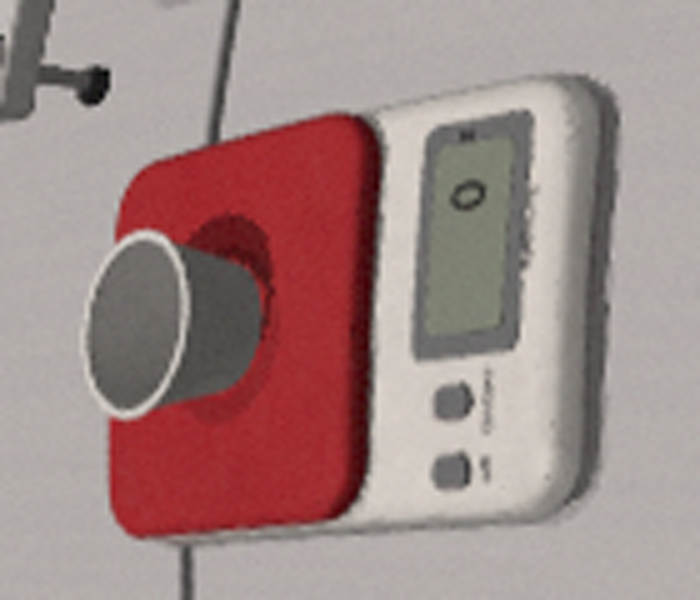

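Run:
```python
from h import *
print(monitor.get_state()["time"]); print(ctrl.hand_in())
```

```text
39.75
the job is handed in; nothing more can be done
None
```

I set out the finishing station and handed the job in at about 40 s of the 136 s allowed. The hand-in reported no verdict.

In the last wrist image, all four tray items sit within about 3 mm of their places in the tray frame:

| Item | Measured x, y (mm) | Target x, y (mm) | Angle off tray x (rad) |
|---|---|---|---|
| Marker | 2, 0 | 0, 0 | under 0.01 |
| Ties | 2, 50 | 0, 50 | under 0.01 |
| Timer | 40, -51 | 42.5, -50 | – |
| Stamp | -43, -50 | -42.5, -50 | – |

- **Standing items:** the timer, stamp and cup all look upright in the last views.
- **Cup:** a final top view puts it within about 3 mm of the middle of the red plate. An earlier estimate from the wrist view's edge was 19 mm off. I put that down to picking the cup's rim at the wrong pixel and trusted the top view.
- **Cookie and label roll:** I did not reach for either. Their last measured positions agree with the first to within 2–4 mm.
- **Camera disagreement:** the wrist and top cameras differed by about 3–6 mm on several points. I used values between the two or later close-up readings, which is well inside the tolerances.
- **At hand-in:** the arm was clear of everything.

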